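# Couple a grease coupler to a bearing block on a sloped rest and hold it home

## Robot

A 7-joint arm with a two-finger parallel gripper is mounted at the origin on a cart in front of the work surface, level with it; the furniture and walls round the work are solid. World frame = base frame: x ahead of the robot, y to its left, z up, the work surface at z = 0. Lengths are in m, angles in rad, forces in N, time in s.
With the tool pointing down it reaches from about 0.4 to 0.85 m from the base axis. Payload 4.5 kg.
Tool frame: the origin (TCP) lies on the centre line of the jaws, within the pads' length; the fingertips stand r.tip_reach ahead of it and the grasp point (between the pads) lies 3 mm ahead of it (r.tip_reach is the distance from the TCP to the fingertips, in m); z points along the fingers, y is the line along which they close (so a half turn about z gives the same grasp; the last joint's range is limited). The gripper opens to 88 mm and grips with 3 to 60 N. Pads are 18 mm wide; open, the fingers measure 123 mm over their backs; the gripper's body (75 mm by 187 mm) begins 45 mm behind the grasp point.
Start: joints at [1.38, 0.689, -0.195, 1.565, 0.157, 0.902, -0.215], TCP at [0.139, -0.609, 0.234] pointing down, gripper open.
Joint ranges: [-3.01, 3.01], [-0.46, 2.08], [-1.47, 1.51], [0.13, 2.56], [-1, 4.14], [0.04, 2.09], [-2.66, 2.66]. Speed limits (rad/s): [2.57, 2.57, 3.14, 3.14, 3.14, 3.14, 3.14].

## Interface

Orientations are given as a unit quaternion [x, y, z, w].
In Python, from plant import readout, eyes, ticket, r gives the robot as it stands. The module is installed in compiled form; this text tells all that it offers.
- The arm moves only by the tool carry_out, never from a script. Its argument "motion" is a list that holds one entry, the list of rows, each a list of 7 numbers: the shift along the tool's x, y, z in mm, then the turn, a rotation vector about the tool's x, y, z in rad, then the opening in per cent of the stroke, from 0 (shut) to 100 (fully open). In form: [[[dx, dy, dz, ax, ay, az, claw], ...]]. A call has 1 to 8 rows; each row shifts and turns the commanded pose from where the row before left it, along the tool's axes as they then stand; what a row does not reach is not made up. A row lasts 1/10 s, in which the tool goes at most 50 mm and 8.59 degrees, less where a joint would pass 70% of its speed; a pose out of reach is approached as far as the arm can. A call is refused whole if a number of a shift passes 50 or a number of a turn 0.15, either way. A call with a gripper value outside its range is refused whole. The fingers move at their own pace and stop on an object; "squeeze" is the grip in N (left out, the last holds). Time passes only in rows, so rows that do not move let the fingers close. It gives the time, the measured TCP pose, the force and the opening at its end, in the units of the state.
- readout.get_state(): the state, without advancing time (a new reading comes with each control period).
- eyes.snapshot(name): name is "scene" or "top" or "wrist"; returns a dict with "pixels" (384x512x3 uint8, red, green, blue), "K" (3x3 intrinsics, pixels), "origin" and "attitude" of the camera in the world. Camera axes: x right, y down, z forward; pixel columns grow to the right and rows downward; lengths in m; the calibration is good to about 2 mm. A picture is of the moment at which its call begins. There is no depth.
- ticket.finish_job(): hands the job in, once; it reports no verdict.
The state is a dict: "clock": time; "q": joint angles; "qd": joint speeds; "joint_torque": joint torques, N m; "tool_pos": TCP position; "eef_rot": TCP orientation; "contact_force": force on the tool from outside, world axes, zero at the start; "moment": the same for the moment, N m; "opening": opening from 0.0 (shut) to 1.0 (fully open).
Only numpy, scipy, OpenCV 4.12 (cv2) and the standard library are available. Lean on these libraries where they do the work, as an engineer would, in place of code of your own. Each camera call takes 0.05 s, during which the arm holds its last target. There are 200 camera calls.

## Task

Set the green bearing block of the rolling mill on the sloped bed of the blue rest, nipple up, centred on the bed, flat on it, squared up and touching its lower lip, and let go of it; then take the brass-nosed grease coupler out of its dock, press it squarely onto the now tilted nipple until it snaps over the head and goes on until its nose sits down on the steel collar, and finish like that: still gripping the coupler and pressing it fully home against its spring. Leave the other things on the surface where they are.

Things in the scene. Friction and masses are not known exactly. Their poses are not given: they have to be found in the camera images.
- bearing_block: Loose green block, 60 (its x) x 46 (y) x 42 mm (z), 0.3 to 0.55 kg, standing upright. Origin: centre of its underside; z up out of its top. Same after a half turn about z. Amid its top a steel collar (30 mm wide, 4 mm high) carries the nipple: 6.4 mm neck, smooth 12 mm ball head centred 60 mm above the underside. Brass bushings show on the x ends; grip across the plain 46 mm sides.
- nipple_collar (a point): Centre of the top face of the block's collar, 46 mm above the block's underside; axes as the block's, z along the nipple. Where the coupler's nose must sit.
- nipple_tip (a point): Tip of the nipple, 66 mm above the block's underside, on its axis.
- rest: Fixed blue steel stand on a 100x80x10 mm foot with its sloped bed on top. Origin: centre of the foot's underside on the work surface; its -x side is the low side of the bed.
- bed: Bed of the rest: dark steel plate, 74 (x) x 60 mm (y), tilted 22 degrees. Origin on its upper face, 75 mm above the work surface: where the centre of the block's underside belongs (60 mm side along x, touching the lip). x uphill, y level, z square out of the plate. Lip across the low end: inner face at x = -30 mm, 8 mm high. The block does not slide on the slope by itself.
- coupler: Loose grease coupler, 0.22 kg, 91 mm long, upright in its dock. Origin: centre of the open nose (lower) end; z from nose to tail. Brass barrel 34 mm wide up to 32 mm, black square grip 24x24 mm (sides along x, y) from 32 to 79 mm, tail 18 mm wide to 91 mm. Nose: mouth 19 mm wide, 4 mm deep, then a 15 mm bore. May sit on the nipple at any turn about its axis.
- coupler_nose (a point): Centre of the open nose end of the coupler (its origin), axes as the coupler's. Sprung jaws in the bore let the nipple's ball head by at about 2 to 5 N and snap behind it when the nose is 6.5 mm from the collar.
- coupler_grip (a point): Middle of the coupler's square grip, 55 mm from the nose end, on the axis.
- dock: Fixed dock: a black rubber foot 70x70x6 mm with an aluminium cup, 38 mm inside, 51 mm outside, rim 18 mm above the surface. Origin: centre of its underside. The coupler's nose end stands in it, 6 mm above the surface. Fixed equipment stands behind it and all along the middle and back of the surface, up to 0.29 m tall at x over 0.44 m: cross from side to side high up and close to the robot.
- seal (a joint): Sprung seal plunger inside the coupler: 0 m when free, about 0.006 m pushed in when the nose sits on the collar. Its spring pushes back with 6 N just after the snap, rising to about 15 N with the nose on the collar, and lifts the coupler again if it is let go.
- red_pliers: Bystander, leave alone: red-handled pliers lying flat, 161x54x13 mm. Origin: centre of its underside.
- folding_loupe: Bystander, leave alone: folding loupe with black case, 26x64x15 mm. Origin: centre of its underside.
- wax_bottle: Bystander, leave alone: upright white bottle with a blue band, 34 mm wide, 77 mm tall. Origin: centre of its underside.
- tin: Bystander, leave alone: round green tin, 73 mm wide, 28 mm tall. Origin: centre of its underside.
- dish: Bystander, leave alone: shallow brass dish of findings, 55 mm wide, 14 mm tall. Origin: centre of its underside.
- bur_stand: Bystander, leave alone: blue stepped stand full of burs, 112 mm wide, 124 mm tall. Origin: centre of its underside.
- job_book: Bystander, leave alone: dark blue notebook, 141x105x11 mm. Origin: centre of its underside.

How it is judged:
By the outcome, as a careful person would: the job done as asked, in the order asked, and still so for the second after the job is handed in, while the arm keeps its last pose, push and grip.
It also fails if it takes over 69 s, if anything falls off the work surface, if the arm or the gripper's body presses on something with over 40 N, if the wrist force passes 120 N, or if a joint passes its speed limit or range.

## Working session

There is one attempt and no reset: what is moved stays moved. The work goes in short steps, Python scripts to look and compute and a tool call to move; the robot and the scene stay as the last step left them, time stands still between calls to the robot, and variables do not carry over. Pictures are saved under pics/ and viewed, on a budget of 10 in all, crops included, one or two more only if the job needs it, and the job is handed in when it is done.

Besides the shell and the picture viewer there is one more tool, called after ">>>" as name(argument=value, ...), one argument or row to a line, values as JSON. carry_out: Moves the arm, as the interface text tells. Its arguments: {"type":"object","properties":{"motion":{"type":"array","items":{"type":"array","items":{"type":"array","items":{"type":"number"}}}},"squeeze":{"type":"number"}},"required":["motion"]}

```bash
mkdir -p pics; cat > h.py <<'E'
import numpy as np, cv2
from scipy.spatial.transform import Rotation as R
from plant import readout, eyes, ticket, r
def snap(n,f=None):
    s=eyes.snapshot(n)
    if f: cv2.imwrite('pics/'+f, s['pixels'][...,::-1])
    return s
def att(s):
    a=np.array(s['attitude']); return a if a.shape==(3,3) else R.from_quat(a).as_matrix()
def proj(s,P):
    p=(np.atleast_2d(P)-s['origin'])@att(s); q=p@np.array(s['K']).T; return q[:,:2]/q[:,2:]
def ray(s,u,v):
    d=att(s)@np.linalg.solve(np.array(s['K']),[u,v,1.]); return np.array(s['origin']),d
def onz(s,u,v,z):
    o,d=ray(s,u,v); return o+d*(z-o[2])/d[2]
E
python3 - <<'E'
from h import *
import pickle
S={n:snap(n) for n in('scene','top')}
pickle.dump(S,open('s0.pkl','wb'))
for n in S:
    print(n,S[n]['K'],S[n]['origin'],S[n]['attitude'])
    cv2.imwrite(f'pics/{n}0.png',cv2.resize(S[n]['pixels'][...,::-1],(800,600),interpolation=cv2.INTER_CUBIC))
print(readout.get_state(), r.tip_reach)
E
```

```text
scene [[478.0026173    0.         250.17918156]
 [  0.         478.0026173  192.27692608]
 [  0.           0.           1.        ]] [-0.17216683 -0.44350819  1.36510587] [ 0.8663241  -0.4024396   0.12720935 -0.26710057]
top [[387.01066394   0.         258.13878939]
 [  0.         387.01066394 192.43057849]
 [  0.           0.           1.        ]] [0.36107982 0.09803351 1.2963879 ] [ 0.7119248  -0.70077181  0.02213739 -0.03989846]
{'clock': 0.1, 'q': array([ 1.37978421,  0.68989736, -0.19452475,  1.56620749,  0.1572867 ,
        0.90252711, -0.2151365 ]), 'qd': array([ 1.99395291e-03, -1.75118369e-03,  4.82730985e-04, -3.41192734e-03,
        3.00342587e-04,  7.99091365e-05, -1.35807920e-03]), 'joint_torque': array([-3.52012801e-03, -5.28507614e+01, -1.27139322e+00, -1.53838491e+01,
       -5.25350275e-02,  2.04757802e-03,  5.75971058e-05]), 'tool_pos': array([ 0.13916166, -0.60872641,  0.23330075]), 'eef_rot': array([ 9.93687002e-01,  1.12184942e-01, -1.47024957e-04, -8.11643138e-04]), 'contact_force': array([-0.78101835,  0.19075532,  0.20940754]), 'moment': array([ 0.04254076, -0.00630127,  0.03055563]), 'opening': 1.0002180121567321} 0.022
```

View pics/scene0.png

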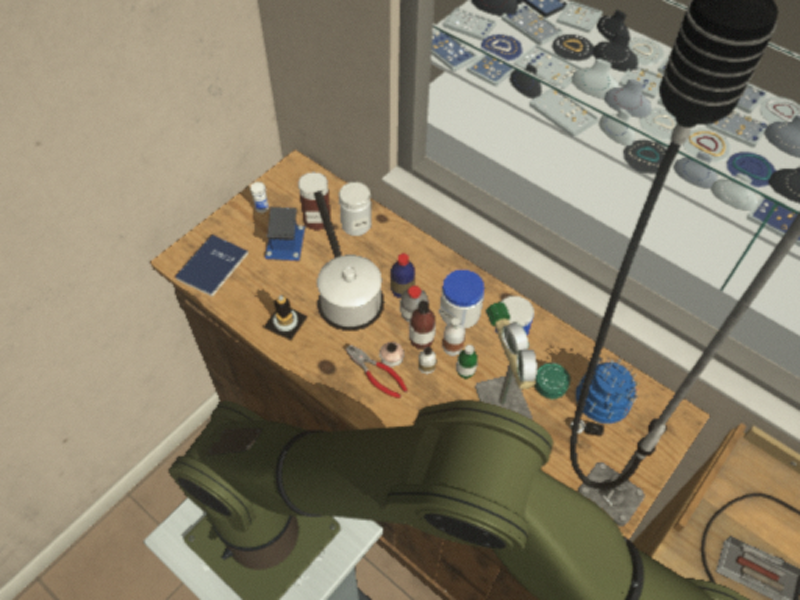

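View pics/top0.png

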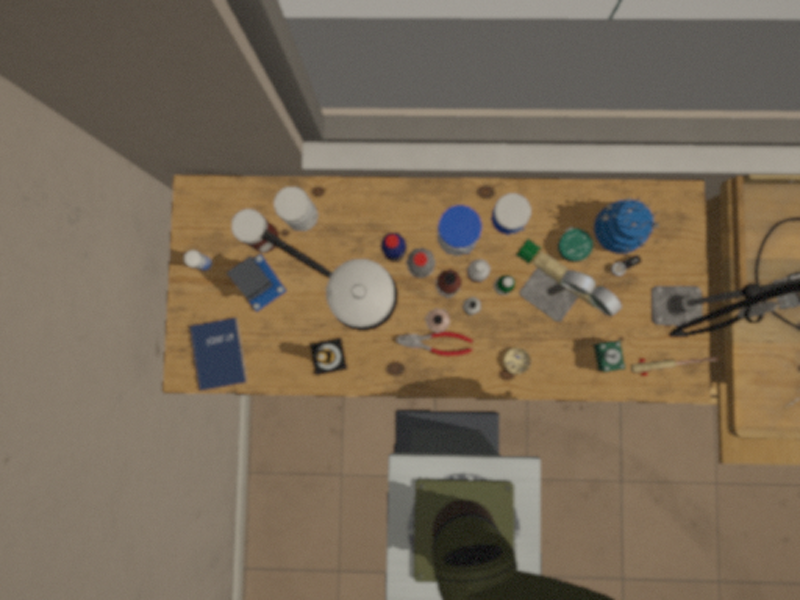

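The scene view shows the rest at about (285,235), the dock with coupler at (285,318) and the pliers. The arm hides the block. In the top view the block is at (610,356), the coupler at (328,356) and the rest at (257,283).

```bash
python3 - <<'E'
from h import *
import pickle
S=pickle.load(open('s0.pkl','rb'));t=S['top'];k=512/800
for n,u,v,z in [('block top',610,356,.046),('coupler tail',324,350,.097),('dock foot',328,356,.006),('rest bed',250,277,.075),('rest foot',258,284,.01),('robot base',465,520,.3)]:
    print(n,onz(t,u*k,v*k,z).round(3))
ti=t['pixels']
def crop(im,c,h,w): 
    c=(np.array(c)*k).astype(int); return cv2.resize(im[c[1]-h:c[1]+h,c[0]-h:c[0]+h],(w,w),interpolation=cv2.INTER_CUBIC)
m=np.hstack([crop(ti,(610,356),18,266),crop(ti,(328,356),22,266),crop(ti,(257,283),30,266)])
m2=np.hstack([crop(S['scene']['pixels'],(285,235),24,266),crop(S['scene']['pixels'],(285,318),24,266),crop(S['scene']['pixels'],(590,425),24,266)])
cv2.imwrite('pics/m.png',np.vstack([m,m2])[...,::-1])
# relate tool frame/wrist cam
w=snap('wrist'); s=readout.get_state()
Rt=R.from_quat(s['eef_rot']).as_matrix()
print('cam in tool',Rt.T@(w['origin']-s['tool_pos']),Rt.T@att(w),w['K'])
E
```

```text
block top [ 0.364 -0.294  0.046]
coupler tail [0.366 0.285 0.097]
dock foot [0.354 0.29  0.006]
rest bed [0.512 0.445 0.075]
rest foot [0.505 0.445 0.01 ]
robot base [0.098 0.019 0.3  ]
cam in tool [ 0.0673703  -0.00109076 -0.1505464 ] [[ 9.66733056e-04 -9.64520044e-01 -2.64007862e-01]
 [ 9.99999531e-01  9.16031485e-04  3.15149228e-04]
 [-6.21282336e-05 -2.64008043e-01  9.64520477e-01]] [[341.99390289   0.         248.41918374]
 [  0.         341.99390289 190.04058284]
 [  0.           0.           1.        ]]
```

View pics/m.png

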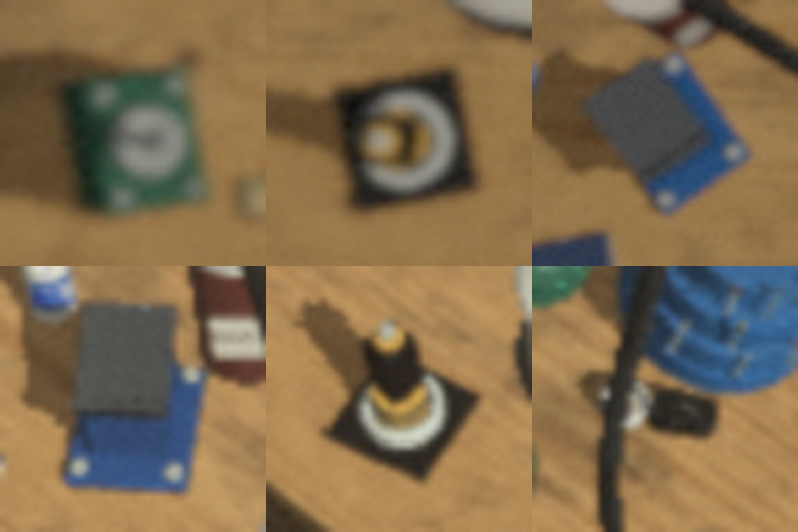

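The rest's dark edge, probably the lip, faces lower right in the top view, which is toward the robot. I'll move over the block and look from close by.

>>> carry_out(
  motion=[
    [[31,-36,0,0,0,0,100],[31,-36,0,0,0,0,100],[31,-36,0,0,0,0,100],[31,-36,0,0,0,0,100],[31,-36,0,0,0,0,100],[42,-25,0,0,0,0,100],[42,-25,0,0,0,0,100],[42,-25,0,0,0,0,100]],
  ],
)

```text
clock: 0.95
tool_pos: [0.3574, -0.2966, 0.2341]
eef_rot: [0.994, 0.112, 0.0, 0.0]
contact_force: [0.4, -1.2, -0.9]
opening: 1.0
```

```bash
python3 - <<'E'
from h import *
import pickle
w=snap('wrist');s=readout.get_state();pickle.dump((w,s),open('w1.pkl','wb'))
cv2.imwrite('pics/w1.png',cv2.resize(w['pixels'][...,::-1],(800,600),interpolation=cv2.INTER_CUBIC))
print(s['clock'],s['tool_pos'],s['eef_rot'],s['q'])
E
```

```text
1.0 [ 0.36574413 -0.28887759  0.23436387] [ 0.99285824  0.11923463  0.00361013 -0.00160568] [ 0.69126639  0.48667973 -0.17492042  2.03074037  0.12663783  0.63055138
 -0.89762647]
```

View pics/w1.png

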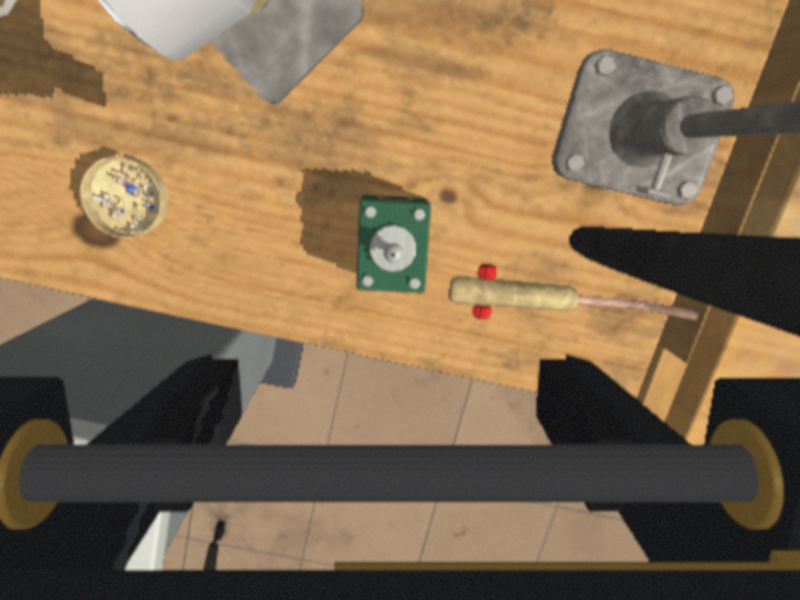

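The block is at (393,245), its 60 mm side along image vertical, which is tool x. A handle tool lies to its right at (450,290). I'll fit the block pose.

```bash
cat >> h.py <<'E'
from scipy.optimize import minimize
def big(mask):
    mask=cv2.morphologyEx(mask.astype(np.uint8),cv2.MORPH_OPEN,np.ones((3,3)))
    n,l,st,c=cv2.connectedComponentsWithStats(mask); i=1+np.argmax(st[1:,4])
    p=np.argwhere(l==i)[:,::-1].astype(np.float32); return cv2.convexHull(p)
def box(x0,x1,y0,y1,z0,z1): return np.array([[a,b,c] for a in(x0,x1) for b in(y0,y1) for c in(z0,z1)],float)
def fit(s,hull,pts,T,p0,steps):
    """T(p)->(R,t). match hull of projected pts to observed hull (IoU, supersampled)"""
    k=8; A=np.zeros((384*2,512*2),np.uint8) # area by fixed-point polygon intersection
    def hp(q): return cv2.convexHull(q.astype(np.float32))
    def cost(p):
        Rm,t=T(p); h=hp(proj(s,pts@Rm.T+t)); i=cv2.intersectConvexConvex(h,hull)[0]
        return 1-i/(cv2.contourArea(h)+cv2.contourArea(hull)-i)
    p0=np.array(p0,float)
    for _ in range(3):
        sim=np.vstack([p0]+[p0+np.eye(len(p0))[i]*steps[i] for i in range(len(p0))])
        o=minimize(cost,p0,method='Nelder-Mead',options=dict(initial_simplex=sim,xatol=1e-5,fatol=1e-6,maxiter=800)); p0=o.x
    return o.x,o.fun
def planar(p): return R.from_euler('z',p[2]).as_matrix(),np.array([p[0],p[1],0])
def here():
    s=readout.get_state(); return s,np.array(s['tool_pos']),R.from_quat(s['eef_rot']).as_matrix()
E
python3 - <<'E'
from h import *
w=snap('wrist');s,p,Rt=here()
h=w['pixels'].astype(int); sub=np.zeros(h.shape[:2],bool); sub[110:200,215:285]=1
g=(h[...,1]>h[...,0]*1.25)&(h[...,1]>h[...,2]*1.0)&sub
H=big(g);print(cv2.boundingRect(H.astype(int)))
x,f=fit(w,H,box(-.03,.03,-.023,.023,0,.042),planar,[.364,-.294,.2],[.01,.01,.1]);print(x,f)
print(p,np.degrees(np.arctan2(Rt[1,0],Rt[0,0])),Rt[:,2], Rt.T@(np.array([x[0],x[1],.031])-p))
E
```

```text
(235, 136, 46, 61)
[ 0.36322594 -0.29653519  0.11914709] 0.13248754606245972
[ 0.3627331  -0.29200634  0.23427532] 13.667453957840129 [ 0.00453341  0.002417   -0.9999868 ] [-0.00160275  0.0047767   0.20326393]
```

```bash
python3 - <<'E'
from h import *
w=snap('wrist');s,p,Rt=here()
h=w['pixels'].astype(int); sub=np.zeros(h.shape[:2],bool); sub[110:205,215:295]=1
g=(h[...,1]>h[...,0]*1.25)&(h[...,1]>h[...,2]*1.0)&sub
H=big(g); print(cv2.minAreaRect(H),cv2.contourArea(H))
pts=box(-.03,.03,-.023,.023,0,.042); Rm,t=planar([.3632,-.2965,.22])
q=proj(w,pts@Rm.T+t);print(q.round(1)); hh=cv2.convexHull(q.astype(np.float32));print(cv2.minAreaRect(hh),cv2.contourArea(hh))
for z in(0,.042):
  for pt in cv2.boxPoints(cv2.minAreaRect(H)): print(z,onz(w,*pt,z).round(4))
for y in range(130,205,6): print(''.join('#' if g[y,x] else '.' for x in range(220,295)), )
print(w['origin'],p,Rt[:,0])
E
```

```text
((254.33023071289062, 162.70263671875), (43.747955322265625, 58.691566467285156), 4.969740867614746) 2419.5
[[272.6 185.3]
 [275.3 195.2]
 [233.  184.5]
 [231.2 194.4]
 [274.6 133.2]
 [277.7 137.4]
 [233.4 132.4]
 [231.6 136.5]]
((254.0963592529297, 163.79454040527344), (46.1077880859375, 61.98846435546875), 1.08905827999115) 2789.236130545498
0 [ 0.3216 -0.2787  0.    ]
0 [ 0.3888 -0.2691  0.    ]
0 [ 0.3963 -0.3174  0.    ]
0 [ 0.3293 -0.3293  0.    ]
0.042 [ 0.3332 -0.2784  0.042 ]
0.042 [ 0.393  -0.2698  0.042 ]
0.042 [ 0.3997 -0.3129  0.042 ]
0.042 [ 0.34   -0.3234  0.042 ]
...........................................................................
...............#########################################...................
...............##........########################......####................
..............#####################################...####.................
..............###########....................############..................
..............#######............................########..................
.............#######..............................#######..................
.............########............................#######...................
.............#############.................############....................
.............##.......#################################....................
.............################################.......##.....................
...........................................................................
...........................................................................
[ 0.42727167 -0.27544257  0.38525346] [ 0.35944387 -0.29496603  0.23407567] [0.97288045 0.23130212 0.00171715]
```

>>> carry_out(
  motion=[
    [[5,0.5,20,0,0,0.038,100],[5,0.5,20,0,0,0.038,100],[0,0,20,0,0,0,80],[0,0,20,0,0,0,80],[0,0,0,0,0,0,80],[0,0,0,0,0,0,80],[0,0,0,0,0,0,80]],
  ],
)

```text
clock: 1.8
tool_pos: [0.3664, -0.2979, 0.1549]
eef_rot: [0.997, 0.074, 0.0, 0.001]
contact_force: [-0.3, 0.4, -0.1]
opening: 0.801
```

```bash
python3 - <<'E'
from h import *
w=snap('wrist','w2.png');s,p,Rt=here()
h=w['pixels'].astype(int); sub=np.zeros(h.shape[:2],bool); sub[90:280,180:330]=1
g=(h[...,1]>h[...,0]*1.25)&(h[...,1]>h[...,2]*1.0)&sub
H=big(g)
for f in (box(-.03,.03,-.023,.023,.042,.042)[::2],box(-.03,.03,-.023,.023,0,.042)):
  x,c=fit(w,H,f,planar,[.365,-.296,.16],[.01,.01,.1]);print(x,c, (Rt.T@(np.array([x[0],x[1],.031])-p))*1e3)
print(cv2.minAreaRect(H),p,np.arctan2(Rt[1,0],Rt[0,0]),Rt[:,2],s['clock'])
E
```

```text
[ 0.36749839 -0.29646212  0.1201519 ] 0.08305119695038665 [  0.90564724  -1.36499691 123.96693021]
[ 0.36323893 -0.29698081  0.17338717] 0.09306487834145949 [ -3.38375263  -1.47950922 123.9613223 ]
((247.55247497558594, 181.59869384765625), (76.401123046875, 56.407371520996094), 88.56790161132812) [ 0.36662136 -0.29778833  0.15496756] 0.14787087003470112 [ 0.00147111 -0.00126901 -0.99999811] 1.85
```

```bash
python3 - <<'E'
from h import *
w=snap('wrist');im=w['pixels'][...,::-1].copy()
c=im[100:260,160:340]; k=4; c=cv2.resize(c,None,fx=k,fy=k,interpolation=cv2.INTER_CUBIC)[:600]
for p,z,col in(([.3675,-.2965,.12],.042,(0,0,255)),([.3675,-.2965,.12],0,(255,0,255))):
    Rm,t=planar(p); b=np.array([[-.03,-.023,z],[.03,-.023,z],[.03,.023,z],[-.03,.023,z]])@Rm.T+t
    q=((proj(w,b)-[160,100]+.5)*k).astype(np.int32); cv2.polylines(c,[q],1,col,1)
cv2.imwrite('pics/w2c.png',c)
E
```

```text
(no output)
```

View pics/w2c.png

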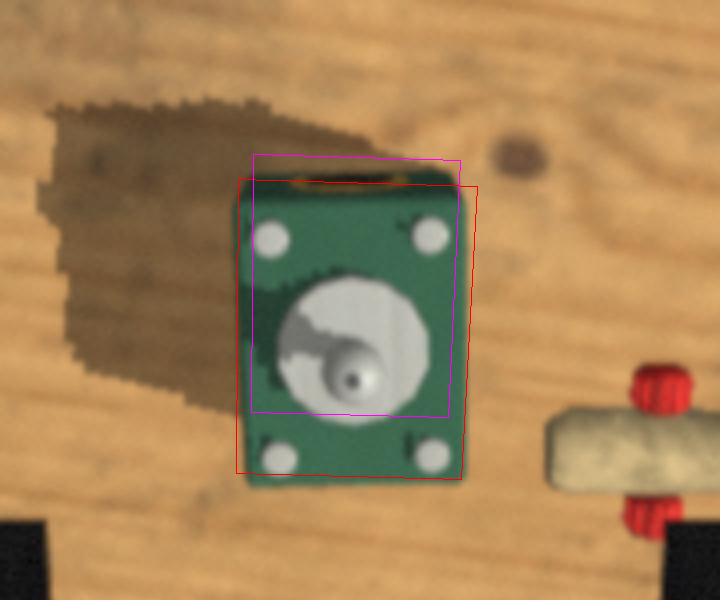

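The close view shows the top face with four bolt heads at (270,239), (431,236), (280,459) and (433,456). The collar centre is at (354,351), and the jaws straddle the block with room to spare. The dark far side was spoiling the outline fit, so I'll use these features instead.

```bash
python3 - <<'E'
from h import *
w=snap('wrist');s,p,Rt=here()
f=lambda u,v,z:onz(w,160+u/4-.5,100+v/4-.5,z)
b=[f(*q,.043) for q in((270,239),(431,236),(280,459),(433,456))]
c=f(354,351,.046);n=f(352,372,.066)
cs=np.mean([f(*q,.042) for q in((243,197),(465,200),(466,482),(246,484))],0)
print(np.mean(b,0),c,n,cs)
for i,j in((2,0),(3,1),(1,0),(3,2)): d=b[j]-b[i];print(np.linalg.norm(d),np.arctan2(d[1],d[0])%(np.pi/2))
print(p,np.arctan2(Rt[1,0],Rt[0,0]),Rt.T@(c-p)*1e3,Rt[:,2])
E
```

```text
[ 0.36463195 -0.29680658  0.043     ] [ 0.36520394 -0.29680942  0.046     ] [ 0.36645375 -0.29624283  0.066     ] [ 0.3654628 -0.2969839  0.042    ]
0.04517377822187753 0.17758513275040486
0.045123332536878065 0.17257358832873765
0.03126953171389819 0.16765184266775401
0.031042937819424 0.1692226860221322
[ 0.36670638 -0.29749979  0.15485158] 0.1483899320390118 [ -1.51857404  -1.04506168 108.8485268 ] [ 0.00141431 -0.00109042 -0.99999841]
```

>>> carry_out(
  motion=[
    [[-1.4,-1,25,0,0,-0.023,80],[0,0,30,0,0,0,80],[0,0,30,0,0,0,80],[0,0,25,0,0,0,80],[0,0,14,0,0,0,80],[0,0,0,0,0,0,80],[0,0,0,0,0,0,80],[0,0,0,0,0,0,40]],
  ],
  squeeze=35,
)

```text
clock: 2.75
tool_pos: [0.3654, -0.2967, 0.031]
eef_rot: [0.996, 0.086, 0.001, 0.001]
contact_force: [-2.1, -0.2, -0.9]
opening: 0.733
```

>>> carry_out(
  motion=[
    [[0,0,0,0,0,0,30],[0,0,0,0,0,0,30],[0,0,0,0,0,0,30],[0,0,0,0,0,0,30],[0,0,0,0,0,0,30],[0,0,0,0,0,0,30]],
  ],
)

```text
clock: 3.35
tool_pos: [0.3654, -0.2969, 0.0307]
eef_rot: [0.996, 0.086, 0.001, 0.001]
contact_force: [0.5, -0.9, 7.3]
opening: 0.514
```

Gripped at an opening of 45 mm. Next I'll lift.

>>> carry_out(
  motion=[
    [[0,0,-10,0,0,0,30],[0,0,-40,0,0,0,30],[0,0,-50,0,0,0,30],[0,0,-50,0,0,0,30],[0,0,-50,0,0,0,30],[0,0,-50,0,0,0,30],[0,0,-50,0,0,0,30],[0,0,-50,0,0,0,30]],
  ],
)

```text
clock: 4.15
tool_pos: [0.3629, -0.2949, 0.3818]
eef_rot: [0.996, 0.086, -0.001, -0.001]
contact_force: [0.9, -1.7, -6.1]
opening: 0.514
```

>>> carry_out(
  motion=[
    [[14,-46,0,0,0,0,30],[14,-46,0,0,0,0,30],[14,-46,0,0,0,0,30],[14,-46,0,0,0,0,30],[14,-46,0,0,0,0,30],[14,-46,0,0,0,0,30],[0,0,0,0,0,0,30],[0,0,0,0,0,0,30]],
  ],
)

```text
clock: 4.95
tool_pos: [0.3988, -0.009, 0.3795]
eef_rot: [0.996, 0.088, -0.001, 0.0]
contact_force: [-0.1, -0.4, -4.5]
opening: 0.515
```

>>> carry_out(
  motion=[
    [[8,-46,0,0,0,0,30],[8,-46,0,0,0,0,30],[8,-46,0,0,0,0,30],[8,-46,0,0,0,0,30],[8,-46,0,0,0,0,30],[8,-46,0,0,0,0,30],[8,-46,0,0,0,0,30],[0,0,0,0,0,-0.134,30]],
  ],
)

```text
clock: 5.75
tool_pos: [0.3985, 0.3232, 0.3795]
eef_rot: [0.988, 0.157, -0.001, -0.003]
contact_force: [-0.7, -0.4, -5.2]
opening: 0.516
```

>>> carry_out(
  motion=[
    [[0,0,0,0,0,-0.133,30],[0,0,0,0,0,-0.133,30],[0,0,0,0,0.128,0,30],[0,0,0,0,0.128,0,30],[0,0,0,0,0.128,0,30],[0,0,0,0,0,0,30],[0,0,0,0,0,0,30],[0,0,0,0,0,0,30]],
  ],
)

```text
clock: 6.55
tool_pos: [0.4022, 0.317, 0.3806]
eef_rot: [0.942, 0.276, 0.183, -0.054]
contact_force: [0.2, 0.8, -6.0]
opening: 0.517
```

```bash
python3 - <<'E'
from h import *
import pickle
w=snap('wrist');s,p,Rt=here();pickle.dump(w,open('w3.pkl','wb'))
cv2.imwrite('pics/w3.png',cv2.resize(w['pixels'][...,::-1],(800,600),interpolation=cv2.INTER_CUBIC))
print(s['clock'],p,Rt,s['q'],s['contact_force'])
E
```

```text
6.6 [0.40226574 0.31741021 0.38057143] [[ 7.80735202e-01  5.39486028e-01  3.15289342e-01]
 [ 4.99960498e-01 -8.41994325e-01  2.02694492e-01]
 [ 3.74822683e-01 -6.18508325e-04 -9.27096313e-01]] [-0.39758015  0.23290524 -0.52983871  2.01001852  0.42604752  0.60120719
 -2.20874538] [-3.49895254e-03 -6.39695111e-01 -4.33477809e+00]
```

View pics/w3.png

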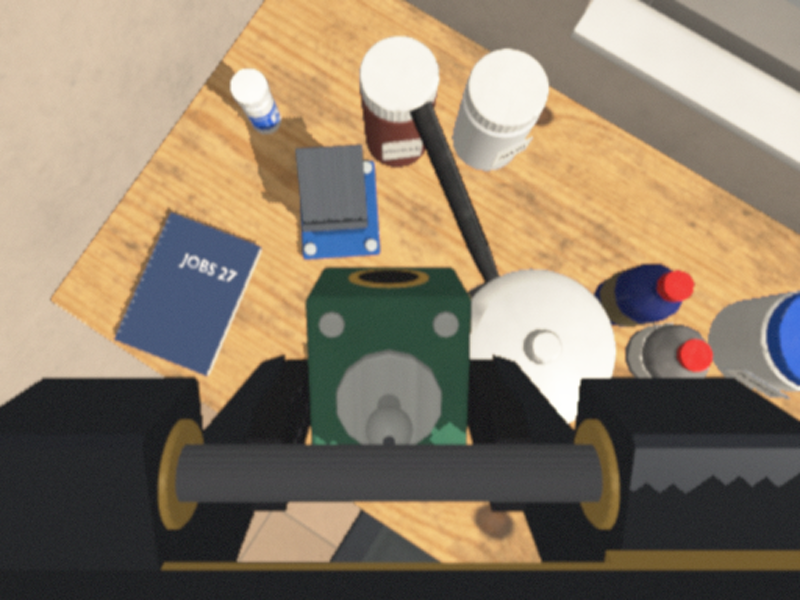

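The rest is at (335,195), with its lip on the near, downhill edge at about y=226. Tool x is already roughly uphill. I'll fit its pose from these corners.

```bash
cat >> h.py <<'E'
from scipy.optimize import least_squares
A22=np.radians(22); Rb0=R.from_euler('y',-A22).as_matrix()
def bedT(p): # x,y,yaw of bed origin
    return R.from_euler('z',p[2]).as_matrix()@Rb0,np.array([p[0],p[1],.075])
def fitpts(s,px,pts,T,p0):
    f=lambda p:(proj(s,np.array(pts)@T(p)[0].T+T(p)[1])-px).ravel()
    o=least_squares(f,p0); return o.x,o.fun.reshape(-1,2)
E
python3 - <<'E'
from h import *
import pickle
w=pickle.load(open('w3.pkl','rb'));k=.64
px=np.array([(297,152),(362,146),(366,221),(303,223),(304,232),(366,229)])*k-.25
pts=np.array([(37,30,0),(37,-30,0),(-30,-30,8),(-30,30,8),(-37,30,8),(-37,-30,8)])/1e3
x,f=fitpts(w,px,pts,bedT,[.51,.445,.57]);print(x,f.round(2).tolist())
px=np.array([(305,258),(379,254),(374,160)])*k-.25
x,f=fitpts(w,px,np.array([(-50,40,10),(-50,-40,10),(50,-40,10)])/1e3,planar,[.51,.445,.57]);print(x,f.round(2).tolist())
E
```

```text
[0.50919651 0.44714165 0.62676993] [[-0.89, -2.05], [0.63, -0.54], [0.99, 0.38], [-0.92, 1.43], [-1.09, 0.58], [1.3, 0.17]]
[0.50967783 0.44777208 0.63811345] [[-1.6, 0.58], [1.24, -0.21], [0.38, -0.42]]
```

```bash
cat >> h.py <<'E'
def delta(pos,Rm):
    s,p,Rt=here(); print('clock',s['clock'],'pos',p.round(4),'shift mm',(Rt.T@(pos-p)*1e3).round(2),'then rotvec',R.from_matrix(Rt.T@Rm).as_rotvec().round(4),'F',s['contact_force'].round(1))
FLIP=np.diag([1.,-1,-1])
E
python3 - <<'E'
from h import *
Rb,t=bedT([.5095,.447,.63]); delta(Rb@[-.075,0,.12]+t,Rb@FLIP)
E
```

```text
clock 6.6 pos [0.4023 0.3174 0.3806] shift mm [-40.8  -44.24 223.43] then rotvec [ 0.022  -0.0003 -0.056 ] F [-0.  -0.6 -4.3]
```

>>> carry_out(
  motion=[
    [[-7,-7.4,37,0,0,0,30],[-7,-7.4,37,0,0,0,30],[-7,-7.4,37,0,0,0,30],[-7,-7.4,37,0,0,0,30],[-7,-7.4,37,0,0,0,30],[-6,-7,37,0.022,0,-0.056,30],[0,0,0,0,0,0,30],[0,0,0,0,0,0,30]],
  ],
)

```text
clock: 7.4
tool_pos: [0.4215, 0.3845, 0.1774]
eef_rot: [0.935, 0.306, 0.169, -0.054]
contact_force: [0.3, -0.2, -5.7]
opening: 0.511
```

```bash
python3 - <<'E'
from h import *
import pickle
w=snap('wrist');pickle.dump(w,open('w4.pkl','wb'))
im=cv2.resize(w['pixels'][...,::-1],(800,600),interpolation=cv2.INTER_CUBIC)
cv2.imwrite('pics/w4.png',im)
Rb,t=bedT([.5095,.447,.63]); delta(Rb@[-.075,0,.12]+t,Rb@FLIP)
E
```

```text
clock 7.45 pos [0.4215 0.3836 0.1782] shift mm [-12.65   0.53  16.64] then rotvec [0.0017 0.0262 0.0005] F [ 0.4 -0.3 -5.6]
```

View pics/w4.png

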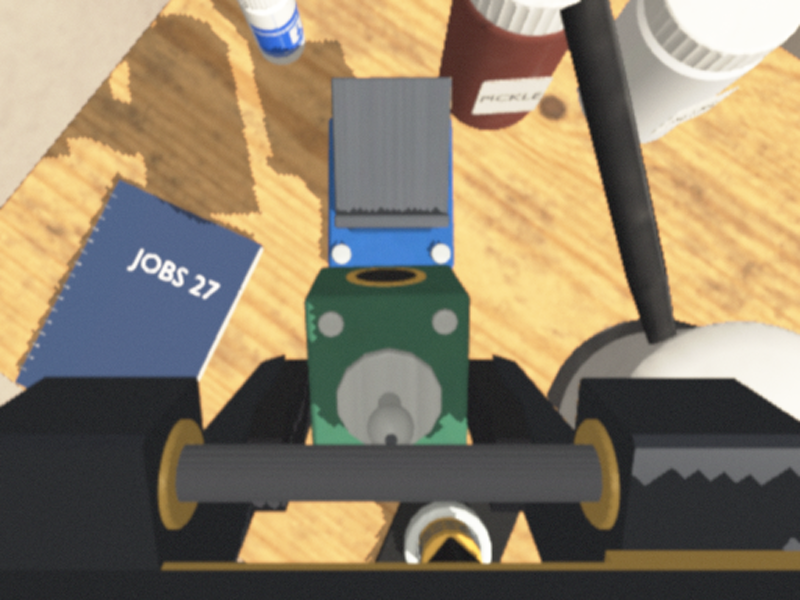

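The bed is clear in view, with upper corners at (332,78) and (451,79) and the lip strip at about y=213–227. The held block shows at (390,380), square in the jaws.

```bash
python3 - <<'E'
from h import *
import pickle
w=pickle.load(open('w4.pkl','rb'));k=.64
px=np.array([(332,78),(451,79),(449,214),(335,212),(336,226),(448,227)])*k-.25
pts=np.array([(37,30,0),(37,-30,0),(-30,-30,8),(-30,30,8),(-37,30,8),(-37,-30,8)])/1e3
x,f=fitpts(w,px,pts,bedT,[.51,.445,.57]);print(x,f.round(2).tolist())
x,f=fitpts(w,px[[0,1,4,5]],pts[[0,1,4,5]],bedT,[.51,.445,.57]);print(x,f.round(2).tolist())
# residual incl. free height / tilt
T=lambda p:(R.from_euler('z',p[2]).as_matrix()@Rb0,np.array([p[0],p[1],p[3]]))
print(fitpts(w,px,pts,T,[.51,.445,.57,.075])[0])
s,p,Rt=here();print(s['q'])
Rb,t=bedT(x)
# block in hand: collar/bolts seen, 4x: estimate block offset along tool x (top z plane at known tool z)
def ontool(u,v,zt): # intersect with tool plane z=zt
    o,d=ray(w,u*k-.25,v*k-.25); o=Rt.T@(o-p); d=Rt.T@d; return o+d*(zt-o[2])/d[2]
for n,u,v,h in(('colL',336,400,46),('colR',442,400,46),('colTop',389,349,46),('boltL',331,324,43),('boltR',445,321,43),('tip',389,440,66)):
    print(n,(ontool(u,v,.031-h/1e3)*1e3).round(1))
E
```

```text
[0.5101636  0.44828293 0.63012647] [[-0.33, -1.3], [1.16, -1.72], [0.49, 0.21], [-0.89, 1.32], [-1.3, 0.99], [0.83, 0.52]]
[0.50986593 0.44815988 0.63202671] [[-0.52, -0.84], [0.98, -1.4], [-1.31, 1.44], [0.82, 0.83]]
[0.5118923  0.44948311 0.6301022  0.06869689]
[-0.92158769  0.61598429  0.08401398  2.1499213   0.85786662  0.04436733
 -2.65362166]
colL [  1.7 -16.3 -15. ]
colR [  1.8  13.  -15. ]
colTop [ 16.8  -1.7 -15. ]
boltL [ 22.8 -17.4 -12. ]
boltR [ 23.7  13.4 -12. ]
tip [  1.1  -1.7 -35. ]
```

The joints show q6 and q7 at their limits in this orientation. I'll back up, untilt and make a half turn about the tool axis, which gives the same grasp with q7 mid-range. The second view with the camera flipped will also cancel its calibration bias.

>>> carry_out(
  motion=[
    [[18,0,-46,0,0,0,30],[18,0,-46,0,0,0,30],[18,0,-46,0,0,0,30],[10,0,-46,0,-0.12,0,30],[0,0,0,0,-0.12,0,30],[0,0,0,0,-0.12,0,30],[0,0,0,0,0,0,30]],
  ],
)

```text
clock: 8.15
tool_pos: [0.4256, 0.3814, 0.3457]
eef_rot: [0.953, 0.304, 0.016, -0.002]
contact_force: [0.5, -0.0, -6.5]
opening: 0.513
```

>>> carry_out(
  motion=[
    [[0,0,0,0,0,-0.149,30],[0,0,0,0,0,-0.149,30],[0,0,0,0,0,-0.149,30],[0,0,0,0,0,-0.149,30],[0,0,0,0,0,-0.149,30],[0,0,0,0,0,-0.149,30],[0,0,0,0,0,-0.149,30],[0,0,0,0,0,-0.149,30]],
  ],
)

```text
clock: 8.95
tool_pos: [0.4218, 0.3805, 0.3453]
eef_rot: [0.613, 0.79, 0.014, 0.009]
contact_force: [0.3, 0.4, -5.3]
opening: 0.512
```

```bash
python3 - <<'E'
from h import *
s,p,Rt=here();print(s['clock'],s['q'],p,R.from_matrix(Rt).as_euler('zyx'),s['contact_force'],s['opening'])
E
```

```text
8.95 [-0.29403095  0.60233784 -0.92935511  1.5928279   0.53712114  1.18648947
 -1.08498031] [0.42182958 0.38051449 0.34525552] [-1.82141644  0.03133958 -3.12954841] [ 0.31951522  0.43253085 -5.30675581] 0.5121528982669383
```

>>> carry_out(
  motion=[
    [[0,0,0,0,0,-0.149,30],[0,0,0,0,0,-0.149,30],[0,0,0,0,0,-0.149,30],[0,0,0,0,0,-0.149,30],[0,0,0,0,0,-0.149,30],[0,0,0,0,0,-0.149,30],[0,0,0,0,0,-0.149,30],[0,0,0,0,0,-0.149,30]],
  ],
)

```text
clock: 9.75
tool_pos: [0.422, 0.3806, 0.3451]
eef_rot: [0.064, 0.998, 0.007, 0.015]
contact_force: [0.4, -0.1, -5.4]
opening: 0.515
```

>>> carry_out(
  motion=[
    [[0,0,0,0,0,-0.149,30],[0,0,0,0,0,-0.149,30],[0,0,0,0,0,-0.149,30],[0,0,0,0,0,-0.149,30],[0,0,0,0,0,-0.149,30],[0,0,0,0,0,0,30],[0,0,0,0,0,0,30]],
  ],
)

```text
clock: 10.45
tool_pos: [0.422, 0.3811, 0.345]
eef_rot: [-0.299, 0.954, 0.001, 0.016]
contact_force: [-0.7, 0.8, -5.9]
opening: 0.517
```

```bash
python3 - <<'E'
from h import *
import pickle
w=snap('wrist');pickle.dump(w,open('w5.pkl','wb'))
s,p,Rt=here();print(s['clock'],s['q'],p,R.from_matrix(Rt).as_euler('zyx'),s['contact_force'],s['opening'])
pts=np.array([(37,30,0),(37,-30,0),(-30,-30,8),(-30,30,8),(-37,30,8),(-37,-30,8)])/1e3
Rb,t=bedT([.5101,.4482,.631]); print('bed px',(proj(w,pts@Rb.T+t)).round(0).tolist())
Rf=Rb@FLIP@np.diag([-1.,-1,1])
delta(Rb@[0,0,.12]+t,Rf)
E
```

```text
10.5 [-0.14010413  0.7986521  -1.3981005   1.58288185  0.82280647  1.42833544
  0.57607099] [0.42204755 0.38122305 0.34505388] [ 2.53350084  0.02992763 -3.13014638] [ 0.49269424 -0.02493567 -4.67858395] 0.5166990641870317
bed px [[276.0, 257.0], [231.0, 258.0], [229.0, 207.0], [275.0, 206.0], [275.0, 201.0], [229.0, 201.0]]
clock 10.5 pos [0.422  0.3812 0.3451] shift mm [-60.62   4.88 160.72] then rotvec [-0.0124 -0.3529 -0.0212] F [ 0.5 -0.  -4.7]
```

```bash
python3 - <<'E'
from h import *
Rb,t=bedT([.5101,.4482,.631]);Rf=Rb@FLIP@np.diag([-1.,-1,1])
delta(Rb@[.02,0,.15]+t,Rf)
E
```

```text
clock 10.5 pos [0.422  0.3812 0.3451] shift mm [-69.02   4.78 125.66] then rotvec [-0.0124 -0.3529 -0.0212] F [ 0.5 -0.  -4.7]
```

>>> carry_out(
  motion=[
    [[-17,1,31,0,0,0,30],[-17,1,31,0,0,0,30],[-17,1,31,0,0,0,30],[-18,2,33,-0.003,-0.088,-0.005,30],[0,0,0,-0.003,-0.088,-0.005,30],[0,0,0,-0.003,-0.088,-0.005,30],[0,0,0,-0.003,-0.089,-0.006,30],[0,0,0,0,0,0,30]],
  ],
)

```text
clock: 11.3
tool_pos: [0.4769, 0.4245, 0.2199]
eef_rot: [-0.307, 0.933, 0.058, 0.179]
contact_force: [0.2, -0.6, -4.5]
opening: 0.517
```

```bash
python3 - <<'E'
from h import *
import pickle
w=snap('wrist');pickle.dump(w,open('w6.pkl','wb'))
cv2.imwrite('pics/w6.png',cv2.resize(w['pixels'][...,::-1],(800,600),interpolation=cv2.INTER_CUBIC))
s,p,Rt=here();print(s['q'])
Rb,t=bedT([.5101,.4482,.631]);Rf=Rb@FLIP@np.diag([-1.,-1,1])
delta(Rb@[.02,0,.15]+t,Rf)
E
```

```text
[-0.17772321  0.89089307 -1.23396795  1.89889591  1.38082003  0.99900302
  0.18618964]
clock 11.35 pos [0.4784 0.4254 0.2206] shift mm [-1.66 -0.3  -0.41] then rotvec [-0.0001 -0.0042  0.0031] F [-0.8 -0.3 -5.4]
```

View pics/w6.png

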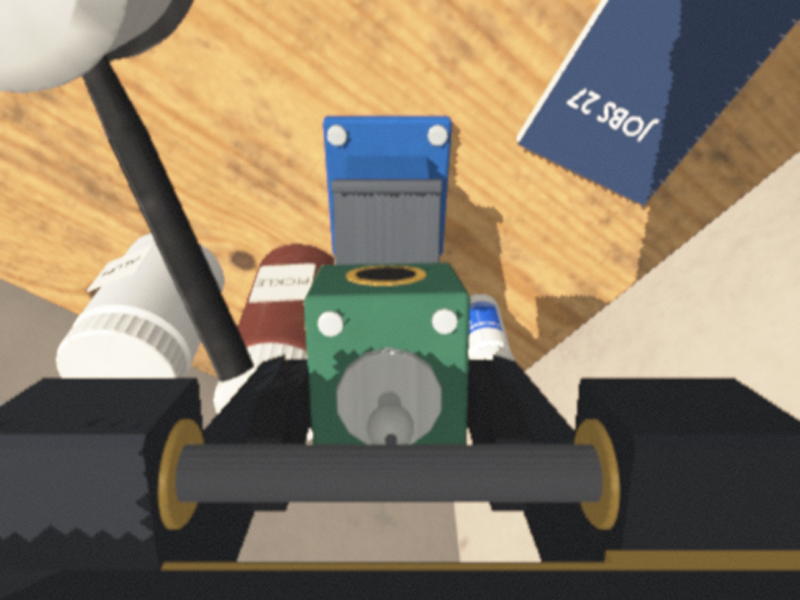

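The flipped view shows the lip strip from (332,181) to (443,193) and the foot's front corners at (323,117) and (451,117). The joints are comfortable now. I'll combine both views.

```bash
python3 - <<'E'
from h import *
import pickle
k=.64
w=pickle.load(open('w6.pkl','rb'))
px=np.array([(332,181),(443,180),(333,193),(441,193)])*k-.25
pts=np.array([(-37,-30,8),(-37,30,8),(-30,-30,8),(-30,30,8)])/1e3
a,f=fitpts(w,px,pts,bedT,[.51,.448,.63]);print('lip6',a,f.round(1).tolist())
fp=np.array([(323,117),(451,117)])*k-.25
b,f=fitpts(w,fp,np.array([(-50,-40,10),(-50,40,10)])/1e3,planar,[.51,.448,.63]);print('foot6',b,f.round(1).tolist())
w4=pickle.load(open('w4.pkl','rb'))
px=np.array([(332,78),(451,79),(449,214),(335,212),(336,226),(448,227)])*k-.25
pts4=np.array([(37,30,0),(37,-30,0),(-30,-30,8),(-30,30,8),(-37,30,8),(-37,-30,8)])/1e3
c,_=fitpts(w4,px[2:],pts4[2:],bedT,[.51,.448,.63]);print('lip4',c)
s,p,Rt=here()
for n,u,v,h in(('colL',337,400,46),('colR',442,400,46),('colTop',389,349,46),('boltL',330,323,43),('boltR',444,321,43)):
    o,d=ray(w,u*k-.25,v*k-.25); o=Rt.T@(o-p); d=Rt.T@d; print(n,((o+d*(.031-h/1e3-o[2])/d[2])*1e3).round(1))
for q in (a,b,c): # express in frame of mean yaw .63, relative to .51,.448
    print((R.from_euler('z',-.63).as_matrix()@[q[0]-.51,q[1]-.448,0]*1e3).round(2))
E
```

```text
lip6 [0.50966574 0.44915264 0.64217306] [[-0.5, -0.4], [0.2, -0.0], [-0.9, 0.4], [1.2, 0.2]]
foot6 [0.50870964 0.44782822 0.63755527] [[-1.2, 0.1], [1.2, 0.1]]
lip4 [0.51099481 0.4482158  0.61920124]
colL [  2.7 -13.  -15. ]
colR [  2.8  16.1 -15. ]
colTop [ 17.8   1.4 -15. ]
boltL [ 24.2 -14.7 -12. ]
boltR [ 24.9  16.3 -12. ]
[0.41 1.13 0.  ]
[-1.14  0.62  0.  ]
[ 0.93 -0.41  0.  ]
```

```bash
cat >> h.py <<'E'
BED=[.5110,.4475,.631]
Rb,tb=bedT(BED); Rf=Rb@FLIP@np.diag([-1.,-1,1])
def bedpos():
    s,p,Rt=here(); print('t',round(s['clock'],2),'TCP in bed mm',(Rb.T@(p-tb)*1e3).round(2),'F bed',(Rb.T@s['contact_force']).round(1),'op',round(s['opening'],3),'rot err',R.from_matrix(Rt.T@Rf).as_rotvec().round(4))
E
python3 - <<'E'
from h import *
import pickle
k=.64
def tri(a,b):
    o1,d1=ray(*a);o2,d2=ray(*b); A=np.array([d1,-d2]).T; st=np.linalg.lstsq(A,o2-o1,rcond=None)[0]
    return (o1+d1*st[0]+o2+d2*st[1])/2, np.linalg.norm(o1+d1*st[0]-o2-d2*st[1])
w3,w4,w6=[pickle.load(open(f'w{i}.pkl','rb')) for i in(3,4,6)]
def T(a,pa,b,pb):
    P,e=tri((a,pa[0]*k,pa[1]*k),(b,pb[0]*k,pb[1]*k)); print(P.round(3),'gap',e.round(4),'in bed mm',(Rb.T@(P-tb)*1e3).round(0))
T(w3,(424,108),w6,(237,372)); T(w3,(482,278),w6,(95,68)); T(w3,(256,85),w6,(0,0)) if 0 else None
T(w3,(400,75),w6,(275,360))
bedpos(); delta(Rb@[.004,0,.05]+tb,Rf)
E
```

```text
[0.595 0.409 0.129] gap 0.0046 in bed mm [ 62. -80.  33.]
[0.509 0.289 0.085] gap 0.0045 in bed mm [ -84. -127.   45.]
[0.643 0.453 0.058] gap 0.011 in bed mm [ 96. -73. -57.]
t 11.35 TCP in bed mm [ 18.05   1.39 149.71] F bed [-2.8  0.2 -4.7] op 0.514 rot err [-0.0001 -0.0042  0.0031]
clock 11.35 pos [0.4784 0.4254 0.2206] shift mm [13.63 -1.34 99.77] then rotvec [-0.0001 -0.0042  0.0031] F [-0.8 -0.3 -5.4]
```

>>> carry_out(
  motion=[
    [[3.4,-0.4,25,0,-0.004,0.003,30],[3.4,-0.3,25,0,0,0,30],[3.4,-0.3,25,0,0,0,30],[3.4,-0.3,25,0,0,0,30],[0,0,6,0,0,0,30],[0,0,5,0,0,0,30],[0,0,0,0,0,0,30],[0,0,0,0,0,0,30]],
  ],
)

```text
clock: 12.15
tool_pos: [0.5036, 0.4439, 0.1143]
eef_rot: [-0.304, 0.933, 0.061, 0.183]
contact_force: [0.4, -0.5, -5.4]
opening: 0.517
```

```bash
python3 -c "
from h import *
bedpos();s=here()[0];print(s['q'])"
```

```text
t 12.15 TCP in bed mm [ 7.21  1.47 39.51] F bed [-2.  -0.6 -5. ] op 0.517 rot err [ 0.0024  0.0041 -0.0011]
[-0.23788713  1.06679078 -1.12012389  1.89252765  1.62245971  0.95814625
  0.05016788]
```

>>> carry_out(
  motion=[
    [[2,-1.5,5,0.002,0.004,-0.001,30],[0,0,0,0,0,0,30],[0,0,0,0,0,0,30],[0,0,0,0,0,0,30],[0,0,0,0,0,0,30]],
  ],
)

```text
clock: 12.65
tool_pos: [0.5042, 0.442, 0.1077]
eef_rot: [-0.305, 0.933, 0.059, 0.181]
contact_force: [0.3, -1.1, -4.9]
opening: 0.513
```

```bash
python3 -c "
from h import *
bedpos()"
```

```text
t 12.65 TCP in bed mm [ 4.19 -0.4  33.59] F bed [-2.2 -1.1 -4.4] op 0.513 rot err [-0.0001 -0.0013  0.0006]
```

>>> carry_out(
  motion=[
    [[1,0.2,0,0,0,0,30],[1,0.2,0,0,0,0,30],[0,0,0,0,0,0,30],[0,0,0,0,0,0,30]],
  ],
)

```text
clock: 13.05
tool_pos: [0.5024, 0.4412, 0.1068]
eef_rot: [-0.305, 0.933, 0.059, 0.181]
contact_force: [0.1, -0.9, -5.3]
opening: 0.514
```

>>> carry_out(
  motion=[
    [[1,0,0,0,0,0,30],[0.5,0,0,0,0,0,30],[0,0,0,0,0,0,30],[0,0,0,0,0,0,30]],
  ],
)

```text
clock: 13.45
tool_pos: [0.5014, 0.4404, 0.1062]
eef_rot: [-0.305, 0.933, 0.059, 0.181]
contact_force: [0.1, -0.5, -5.2]
opening: 0.513
```

```bash
python3 -c "
from h import *
bedpos()"
```

```text
t 13.45 TCP in bed mm [ 0.6  -0.06 33.45] F bed [-2.2 -0.4 -4.8] op 0.513 rot err [-0.0002 -0.0015  0.0005]
```

No contact yet. I'll continue in small steps.

>>> carry_out(
  motion=[
    [[0.8,0,0,0,0,0,30],[0.7,0,0,0,0,0,30],[0,0,0,0,0,0,30],[0,0,0,0,0,0,30]],
  ],
)

```text
clock: 13.85
tool_pos: [0.5008, 0.44, 0.1062]
eef_rot: [-0.305, 0.933, 0.059, 0.181]
contact_force: [1.6, 0.8, -3.5]
opening: 0.512
```

>>> carry_out(
  motion=[
    [[0.5,0,0,0,0,0,30],[0.5,0,0,0,0,0,30],[0,0,0,0,0,0,30],[0,0,0,0,0,0,30]],
  ],
)

```text
clock: 14.25
tool_pos: [0.5003, 0.4397, 0.1061]
eef_rot: [-0.305, 0.933, 0.059, 0.182]
contact_force: [3.8, 0.7, -0.1]
opening: 0.515
```

```bash
python3 -c "
from h import *
bedpos()"
```

```text
t 14.25 TCP in bed mm [-6.100e-01 -2.000e-02  3.379e+01] F bed [ 3.2 -1.6 -1.4] op 0.515 rot err [-0.0002  0.0008 -0.    ]
```

>>> carry_out(
  motion=[
    [[0,0,1,0,0,0,30],[0,0,1,0,0,0,30],[0,0,0,0,0,0,30],[0,0,0,0,0,0,30]],
  ],
)

```text
clock: 14.65
tool_pos: [0.5009, 0.4403, 0.1046]
eef_rot: [-0.305, 0.933, 0.059, 0.182]
contact_force: [4.7, 2.5, 3.9]
opening: 0.511
```

```bash
python3 -c "
from h import *
bedpos()"
```

```text
t 14.65 TCP in bed mm [-0.43  0.18 32.05] F bed [ 6.3 -0.8  1.6] op 0.511 rot err [0.0002 0.0012 0.0001]
```

>>> carry_out(
  motion=[
    [[0,0,0.8,0,0,0,30],[0,0,0.7,0,0,0,30],[0,0,0,0,0,0,30],[0,0,0,0,0,0,30]],
  ],
)

```text
clock: 15.05
tool_pos: [0.5012, 0.4406, 0.1044]
eef_rot: [-0.305, 0.933, 0.059, 0.182]
contact_force: [3.5, -2.3, 12.5]
opening: 0.517
```

```bash
python3 -c "
from h import *
bedpos();print(here()[0]['moment'])"
```

```text
t 15.05 TCP in bed mm [-0.09  0.17 31.7 ] F bed [ 6.1 -3.9 11. ] op 0.517 rot err [-0.0003  0.0022  0.0005]
[ 0.15416583 -1.03274571 -0.28458515]
```

Block is pressed onto the bed (~16 N) and against the lip (~8 N). Next I'll release and back off.

>>> carry_out(
  motion=[
    [[0,0,-0.6,0,0,0,30],[0,0,0,0,0,0,60],[0,0,0,0,0,0,75],[0,0,0,0,0,0,75],[0,0,0,0,0,0,75],[0,0,0,0,0,0,75]],
  ],
)

```text
clock: 15.65
tool_pos: [0.4998, 0.4395, 0.1021]
eef_rot: [-0.305, 0.933, 0.059, 0.18]
contact_force: [-0.8, -0.2, -0.1]
opening: 0.747
```

>>> carry_out(
  motion=[
    [[0,0,-10,0,0,0,75],[0,0,-20,0,0,0,75],[0,0,-30,0,0,0,75],[0,0,-40,0,0,0,75],[0,0,-30,0,0,0,75],[0,0,0,0,0,0,75],[0,0,0,0,0,0,75],[0,0,0,0,0,0,75]],
  ],
)

```text
clock: 16.45
tool_pos: [0.4613, 0.4103, 0.2222]
eef_rot: [-0.305, 0.933, 0.058, 0.18]
contact_force: [-0.7, -0.5, -0.4]
opening: 0.751
```

```bash
python3 - <<'E'
from h import *
import pickle
w=snap('wrist');s,p,Rt=here();pickle.dump((w,p,Rt),open('w7.pkl','wb'));bedpos()
c=w['pixels'][60:240,150:360,::-1];cv2.imwrite('pics/w7.png',cv2.resize(c,None,fx=3.3,fy=3.3,interpolation=cv2.INTER_CUBIC))
E
```

```text
t 16.5 TCP in bed mm [ -2.49  -0.58 159.5 ] F bed [-0.4 -0.2 -0. ] op 0.75 rot err [-0.0009 -0.0034  0.0003]
```

View pics/w7.png

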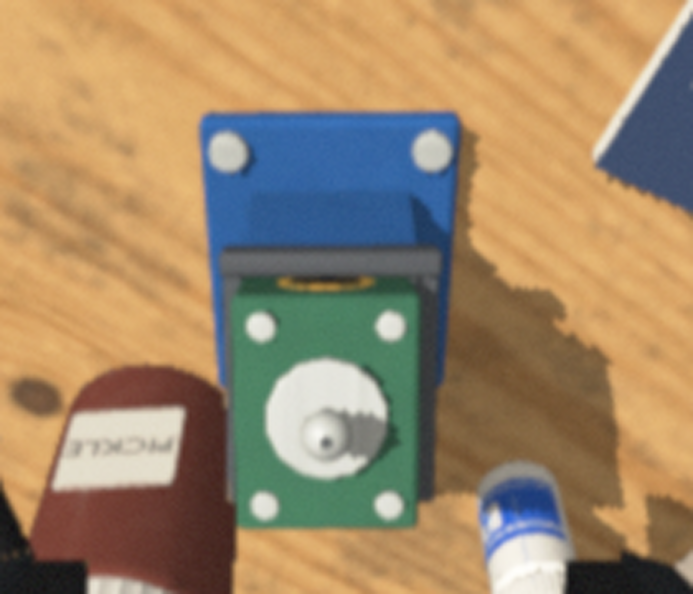

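The block sits on the bed behind the lip, square with it: bolt rows at y=326 and 507 are parallel to the lip edge at y=248. It is perhaps 1 mm left of centre, with block mid at about 327 and bed mid at about 330.5. I'll check numerically.

```bash
python3 - <<'E'
from h import *
import pickle
w,p,Rt=pickle.load(open('w7.pkl','rb'))
def onbed(u,v,z):
    o,d=ray(w,150+u/3.3-.35,60+v/3.3-.35); o=Rb.T@(o-tb); d=Rb.T@d; return ((o+d*(z/1e3-o[2])/d[2])*1e3).round(2)
for n,u,v,z in [('lip in L',222,276,8),('lip in R',440,276,8),('lip out L',221,249,8),('lip out R',441,249,8),('blk fL',236,292,42),('blk fR',418,292,42),('blk bL',238,525,42),('blk bR',415,525,42),('b1',260,326,43),('b2',390,326,43),('b3',264,507,43),('b4',389,507,43),('collar',326,419,46),('tip',326,442,66),('bedL',229,490,0),('bedR',433,490,0)]: print(n,onbed(u,v,z))
E
```

```text
lip in L [-30.47 -27.55   8.  ]
lip in R [-30.56  30.82   8.  ]
lip out L [-37.65 -27.65   8.  ]
lip out R [-37.73  30.89   8.  ]
blk fL [-31.04 -21.14  42.  ]
blk fR [-31.1   22.27  42.  ]
blk bL [ 27.87 -21.78  42.  ]
blk bR [27.8  22.84 42.  ]
b1 [-23.02 -15.47  43.  ]
b2 [-23.06  15.67  43.  ]
b3 [ 22.73 -15.11  43.  ]
b4 [22.68 16.16 43.  ]
collar [-0.81  0.37 46.  ]
tip [-0.64  0.39 66.  ]
bedL [ 32.36 -27.67   0.  ]
bedR [32.27 31.3   0.  ]
```

Yaw is within 0.1° and the block touches the lip, but it is about 1.3 mm off centre in y. A regrip at the corrected centre will shift it.

>>> carry_out(
  motion=[
    [[-2.2,2.1,25,0,-0.003,0,75],[0,0,35,0,0,0,75],[0,0,35,0,0,0,75],[0,0,22,0,0,0,75],[0,0,10,0,0,0,75],[0,0,0,0,0,0,75],[0,0,0,0,0,0,75]],
  ],
)

```text
clock: 17.2
tool_pos: [0.4996, 0.4425, 0.1068]
eef_rot: [-0.305, 0.933, 0.06, 0.182]
contact_force: [-0.0, 0.2, 0.7]
opening: 0.755
```

```bash
python3 -c "
from h import *
bedpos()"
```

```text
t 17.2 TCP in bed mm [ 0.66  2.67 34.05] F bed [0.3 0.1 0.6] op 0.755 rot err [0.0009 0.0017 0.0008]
```

>>> carry_out(
  motion=[
    [[0.6,-1,1.5,0,0,0,75],[0,0,0,0,0,0,60],[0,0,0,0,0,0,40],[0,0,0,0,0,0,30],[0,0,0,0,0,0,30],[0,0,0,0,0,0,30],[0,0,0,0,0,0,30]],
  ],
  squeeze=25,
)

```text
clock: 17.9
tool_pos: [0.5016, 0.4405, 0.1052]
eef_rot: [-0.304, 0.933, 0.058, 0.183]
contact_force: [0.5, -4.6, 6.9]
opening: 0.516
```

```bash
python3 -c "
from h import *
bedpos()"
```

```text
t 17.9 TCP in bed mm [ 0.43 -0.07 32.43] F bed [ 0.4 -4.   7.3] op 0.516 rot err [-0.0024  0.0024  0.0001]
```

>>> carry_out(
  motion=[
    [[0,0,-3,0,0,0,30],[0,0,-1.5,0,0,0,30],[0,0,0,0,0,0,30],[0,0,0,0,0,0,30],[0,0,0,0,0,0,30]],
  ],
  squeeze=35,
)

```text
clock: 18.4
tool_pos: [0.4993, 0.4403, 0.1085]
eef_rot: [-0.305, 0.933, 0.059, 0.182]
contact_force: [3.2, 0.4, -4.8]
opening: 0.515
```

```bash
python3 -c "
from h import *
bedpos()"
```

```text
t 18.4 TCP in bed mm [-0.18  1.07 36.25] F bed [ 0.8 -1.5 -5.5] op 0.515 rot err [-0.0001  0.0011  0.0005]
```

>>> carry_out(
  motion=[
    [[0,0.5,0,0,0,0,30],[0.6,0,0,0,0,0,30],[0,0,1.5,0,0,0,30],[0,0,1.5,0,0,0,30],[0,0,1,0,0,0,30],[0,0,0.7,0,0,0,30],[0,0,0,0,0,0,30],[0,0,0,0,0,0,30]],
  ],
)

```text
clock: 19.2
tool_pos: [0.5, 0.4423, 0.1052]
eef_rot: [-0.305, 0.933, 0.06, 0.183]
contact_force: [2.9, 1.1, 3.9]
opening: 0.516
```

```bash
python3 -c "
from h import *
bedpos()"
```

```text
t 19.2 TCP in bed mm [ 0.27  2.27 32.5 ] F bed [ 4.2 -0.8  2.5] op 0.516 rot err [0.001  0.0033 0.0007]
```

>>> carry_out(
  motion=[
    [[0,0,-2.5,0,0,0,30],[0,-0.8,0,0,0,0,30],[0,0,0,0,0,0,30],[0,0,1.5,0,0,0,30],[0,0,1.2,0,0,0,30],[0,0,0.6,0,0,0,30],[0,0,0,0,0,0,30],[0,0,0,0,0,0,30]],
  ],
)

```text
clock: 20.0
tool_pos: [0.5006, 0.4417, 0.1052]
eef_rot: [-0.305, 0.933, 0.06, 0.183]
contact_force: [1.0, -0.4, 8.3]
opening: 0.51
```

```bash
python3 -c "
from h import *
bedpos()"
```

```text
t 20.0 TCP in bed mm [ 0.35  1.51 32.42] F bed [ 3.7 -0.9  7.5] op 0.51 rot err [0.0008 0.0037 0.0011]
```

>>> carry_out(
  motion=[
    [[0,0,-0.5,0,0,0,60],[0,0,0,0,0,0,75],[0,0,0,0,0,0,75],[0,0,0,0,0,0,75],[0,0,0,0,0,0,75],[0,0,-10,0,0,0,75],[0,0,-20,0,0,0,75],[0,0,-30,0,0,0,75]],
  ],
)

```text
clock: 20.8
tool_pos: [0.4818, 0.4267, 0.1594]
eef_rot: [-0.305, 0.933, 0.059, 0.181]
contact_force: [0.1, -0.2, -0.8]
opening: 0.753
```

>>> carry_out(
  motion=[
    [[0,0,-40,0,0,0,75],[0,0,-30,0,0,0,75],[0,0,0,0,0,0,75],[0,0,0,0,0,0,75],[0,0,0,0,0,0,75]],
  ],
)

```text
clock: 21.3
tool_pos: [0.4613, 0.4113, 0.2235]
eef_rot: [-0.305, 0.933, 0.059, 0.182]
contact_force: [0.1, -0.3, -1.1]
opening: 0.751
```

```bash
python3 - <<'E'
from h import *
import pickle
w=snap('wrist');s,p,Rt=here();pickle.dump((w,p,Rt),open('w8.pkl','wb'));bedpos()
Rc=R.from_euler('z',.2).as_matrix()@FLIP@np.diag([-1.,-1,1])
delta(np.array([.354,.29,.27]),Rc)
E
```

```text
t 21.35 TCP in bed mm [ -1.53   0.19 160.48] F bed [-0.6  1.  -0.6] op 0.754 rot err [-0.001  -0.0004  0.0002]
clock 21.35 pos [0.4612 0.4113 0.2232] shift mm [ 129.15  -34.81 -102.53] then rotvec [0.0817 0.3778 0.4257] F [-0.9  0.7 -0.8]
```

>>> carry_out(
  motion=[
    [[32,-9,-26,0,0,0,75],[32,-9,-26,0,0,0,75],[32,-9,-26,0,0,0,75],[33,-8,-25,0,0,0,75],[0,0,0,0.02,0.094,0.106,75],[0,0,0,0.02,0.094,0.106,75],[0,0,0,0.02,0.095,0.107,75],[0,0,0,0.021,0.095,0.107,75]],
  ],
)

```text
clock: 22.15
tool_pos: [0.3537, 0.2905, 0.2711]
eef_rot: [-0.098, 0.995, 0.0, -0.002]
contact_force: [-0.4, 0.2, 0.2]
opening: 0.751
```

>>> carry_out(
  motion=[
    [[0,0,0,0,0,0,75],[0,0,0,0,0,0,75],[0,0,0,0,0,0,75]],
  ],
)

```text
clock: 22.45
tool_pos: [0.3531, 0.2897, 0.2709]
eef_rot: [-0.102, 0.995, 0.001, 0.001]
contact_force: [1.0, 0.5, 0.9]
opening: 0.747
```

```bash
python3 - <<'E'
from h import *
import pickle
w=snap('wrist');s,p,Rt=here();pickle.dump((w,p,Rt),open('w9.pkl','wb'));print(s['q'])
Rc=R.from_euler('z',.2).as_matrix()@FLIP@np.diag([-1.,-1,1]); delta(np.array([.354,.29,.27]),Rc)
print(proj(w,np.array([[.354,.29,.006],[.354,.29,.097]])))
w8=pickle.load(open('w8.pkl','rb'))[0]
a=cv2.resize(w8['pixels'][60:240,180:320,::-1],None,fx=3.3,fy=3.3,interpolation=cv2.INTER_CUBIC)
b=cv2.resize(w['pixels'][80:260,190:290,::-1],None,fx=3.3,fy=3.3,interpolation=cv2.INTER_CUBIC)
cv2.imwrite('pics/w89.png',np.hstack([a,b]));print(a.shape,b.shape)
E
```

```text
[-0.02370785  0.70876391 -1.31357507  1.97663123  0.78519628  1.1008457
  0.08996284]
clock 22.5 pos [0.3532 0.2896 0.2711] shift mm [-0.9   0.19  1.13] then rotvec [0.001  0.0018 0.0038] F [-0.1 -0.6  0.7]
[[247.55176404 154.537236  ]
 [247.3904654  170.02910712]]
(594, 462, 3) (594, 330, 3)
```

View pics/w89.png

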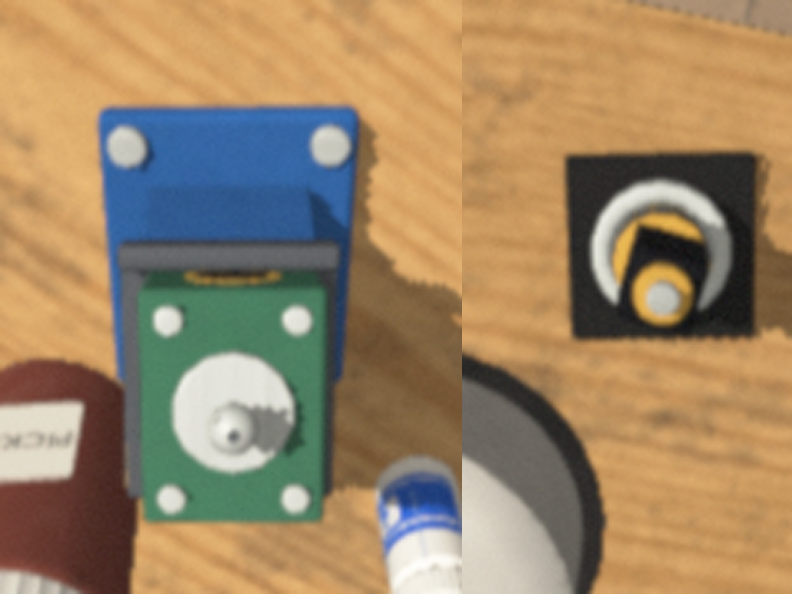

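Left half (after the shift): the block is square on the bed, lip mid at about 229 and block mid at about 233. Right half: the coupler tail is at (662,298), and its grip is turned about 15° clockwise relative to the jaws. The dock ring is centred near (661,250).

```bash
python3 - <<'E'
from h import *
import pickle
w,p,Rt=pickle.load(open('w8.pkl','rb'))
def onbed(u,v,z):
    o,d=ray(w,180+u/3.3-.35,60+v/3.3-.35); o=Rb.T@(o-tb); d=Rb.T@d; return ((o+d*(z/1e3-o[2])/d[2])*1e3).round(2)
for n,u,v,z in [('lip in L',121,271,8),('lip in R',338,271,8),('lip out L',120,244,8),('lip out R',339,244,8),('b1',168,321,43),('b2',297,320,43),('b3',172,499,43),('b4',295,498,43),('collar',234,412,46),('tip',234,435,66),('bedL',129,490,0),('bedR',332,490,0)]: print(n,onbed(u,v,z))
w,p,Rt=pickle.load(open('w9.pkl','rb'))
f=lambda u,v,z:onz(w,190+(u-462)/3.3-.35,80+v/3.3-.35,z)
for n,u,v,z in [('tail',662,298,.097),('ring',661,251,.018)]+[('foot',*q,.006) for q in((568,156),(755,155),(752,337),(575,338))]: 
    P=f(u,v,z);print(n,P.round(4),'tool mm',(Rt.T@(P-p)*1e3).round(1))
print('foot c',np.mean([f(*q,.006) for q in((568,156),(755,155),(752,337),(575,338))],0))
E
```

```text
lip in L [-30.3  -27.36   8.  ]
lip in R [-30.38  30.85   8.  ]
lip out L [-37.49 -27.46   8.  ]
lip out R [-37.56  30.92   8.  ]
b1 [-22.78 -13.05  43.  ]
b2 [-23.07  17.92  43.  ]
b3 [ 22.27 -12.61  43.  ]
b4 [21.95 18.21 43.  ]
collar [-1.03  2.85 46.  ]
tip [-0.79  2.75 66.  ]
bedL [ 34.14 -27.29   0.  ]
bedR [34.05 31.61  0.  ]
tail [0.3534 0.2927 0.097 ] tool mm [ -0.5   2.8 174.1]
ring [0.3528 0.2927 0.018 ] tool mm [1.000e-01 2.800e+00 2.531e+02]
foot [0.3276 0.253  0.006 ] tool mm [ 32.9 -31.  265. ]
foot [0.3134 0.3194 0.006 ] tool mm [ 33.4  36.9 265.1]
foot [0.38   0.3337 0.006 ] tool mm [-34.8  37.5 265.2]
foot [0.3941 0.2681 0.006 ] tool mm [-35.2 -29.7 265.2]
foot c [0.35377504 0.29353312 0.006     ]
```

```bash
python3 - <<'E'
from h import *
import pickle
S=pickle.load(open('s0.pkl','rb'));k=.64
w3=pickle.load(open('w3.pkl','rb'))
def tri(*obs):
    A=[];b=[]
    for s,u,v in obs:
        o,d=ray(s,u*k-.25,v*k-.25); d/=np.linalg.norm(d); M=np.eye(3)-np.outer(d,d); A.append(M);b.append(M@o)
    return np.linalg.lstsq(np.vstack(A),np.hstack(b),rcond=None)[0].round(3)
print('knob',tri((S['scene'],350,272),(S['top'],357,291)),tri((S['scene'],350,272),(S['top'],357,291),(w3,545,345)))
c=tri((S['scene'],350,272),(S['top'],357,291))
# lid circle extents in top: left 327 right 397 bottom 328 (outer)
for z in(.06,.08,.1,.12): print(z,[onz(S['top'],u*k-.25,v*k-.25,z)[:2].round(3).tolist() for u,v in((327,293),(397,293),(362,328),(338,320))])
# scene: outer pan rim left (319,290), bottom (350,325)
for z in(.06,.08,.1,.12): print(z,[onz(S['scene'],u*k-.25,v*k-.25,z)[:2].round(3).tolist() for u,v in((319,290),(350,325),(383,290))])
E
```

```text
knob [0.486 0.219 0.113] [0.487 0.22  0.11 ]
0.06 [[0.484, 0.289], [0.486, 0.144], [0.413, 0.215], [0.429, 0.264]]
0.08 [[0.482, 0.285], [0.484, 0.143], [0.412, 0.213], [0.428, 0.262]]
0.1 [[0.48, 0.282], [0.482, 0.143], [0.411, 0.211], [0.426, 0.259]]
0.12 [[0.478, 0.279], [0.48, 0.142], [0.41, 0.209], [0.425, 0.256]]
0.06 [[0.438, 0.263], [0.415, 0.153], [0.527, 0.158]]
0.08 [[0.429, 0.252], [0.406, 0.144], [0.516, 0.149]]
0.1 [[0.419, 0.241], [0.397, 0.135], [0.505, 0.14]]
0.12 [[0.41, 0.23], [0.388, 0.125], [0.495, 0.131]]
```

>>> carry_out(
  motion=[
    [[-1.5,2,0,0,0,0.13,75],[0,0,0,0,0,0.13,75],[0,0,45,0,0,0,75],[0,0,45,0,0,0,75],[0,0,45,0,0,0,75],[0,0,40,0,0,0,75],[0,0,20,0,0,0,75],[0,0,11,0,0,0,75]],
  ],
)

```text
clock: 23.3
tool_pos: [0.3538, 0.292, 0.0639]
eef_rot: [0.028, 1.0, 0.0, -0.001]
contact_force: [-0.8, -0.7, -0.2]
opening: 0.747
```

>>> carry_out(
  motion=[
    [[0,0,0,0,0,0,75],[0,0,0,0,0,0,75],[0,0,0,0,0,0,75]],
  ],
)

```text
clock: 23.6
tool_pos: [0.3553, 0.2934, 0.0664]
eef_rot: [0.029, 1.0, 0.002, 0.001]
contact_force: [0.0, -0.5, 0.1]
opening: 0.751
```

```bash
python3 - <<'E'
from h import *
import pickle
w=snap('wrist');s,p,Rt=here();pickle.dump((w,p,Rt),open('w10.pkl','wb'));print(s['q'])
Rc=R.from_euler('z',-.06).as_matrix()@FLIP@np.diag([-1.,-1,1]); delta(np.array([.354,.292,.064]),Rc)
cv2.imwrite('pics/w10.png',w['pixels'][150:330,130:370,::-1].repeat(3,0).repeat(3,1))
E
```

```text
[-0.25824387  0.9652978  -0.9143995   2.16014895  1.28575596  0.74524843
 -0.57100082]
clock 23.65 pos [0.3554 0.2934 0.0664] shift mm [ 1.35 -1.48  2.38] then rotvec [0.0035 0.0016 0.0009] F [ 0.3 -1.  -0.3]
```

View pics/w10.png

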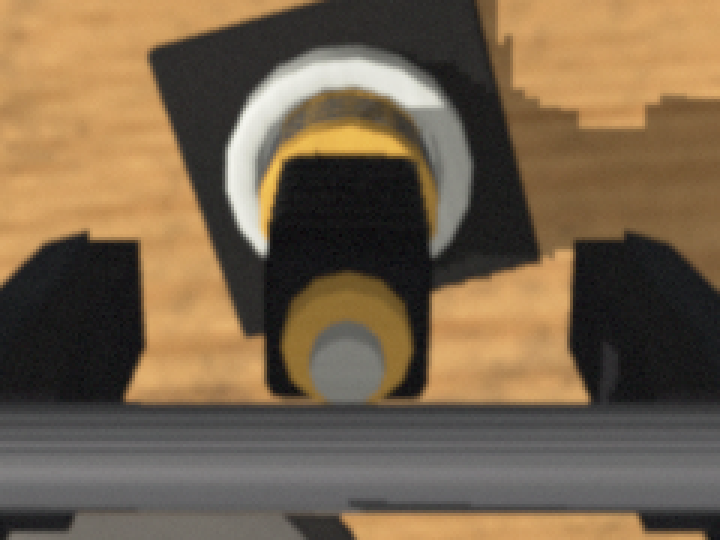

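Jaws straddle the grip, which is now square to them and about 1.4 mm left of centre. I'll correct that and grip.

>>> carry_out(
  motion=[
    [[1,-1.4,2.3,0.003,0.001,0,75],[0,0,0,0,0,0,75],[0,0,0,0,0,0,50],[0,0,0,0,0,0,30],[0,0,0,0,0,0,15],[0,0,0,0,0,0,15],[0,0,0,0,0,0,15],[0,0,0,0,0,0,15]],
  ],
  squeeze=55,
)

```text
clock: 24.45
tool_pos: [0.3541, 0.2918, 0.0631]
eef_rot: [0.03, 1.0, -0.0, -0.0]
contact_force: [0.6, 0.3, 1.0]
opening: 0.266
```

```bash
python3 - <<'E'
from h import *
s,p,Rt=here(); print(s['opening']*88,p,Rt[:,2],s['contact_force'],s['moment'])
E
```

```text
23.389662851132186 [0.35406898 0.29176415 0.063115  ] [-6.66859750e-04 -6.75756565e-04 -9.99999549e-01] [0.55469081 0.29526755 1.03113255] [ 0.07191805 -0.11702229 -0.00131778]
```

>>> carry_out(
  motion=[
    [[0,0,-20,0,0,0,15],[0,0,-40,0,0,0,15],[0,0,-45,0,0,0,15],[0,0,-45,0,0,0,15],[0,0,-45,0,0,-0.14,15],[0,0,-25,0,0,-0.14,15],[0,0,0,0,0,-0.14,15],[0,0,0,0,0,-0.14,15]],
  ],
)

```text
clock: 25.25
tool_pos: [0.3544, 0.2914, 0.2837]
eef_rot: [-0.25, 0.968, -0.001, 0.0]
contact_force: [-1.2, -0.4, -4.0]
opening: 0.264
```

>>> carry_out(
  motion=[
    [[0,0,0,0,0,-0.13,15],[0,0,0,0,0,0,15],[0,0,0,0,0,0,15]],
  ],
)

```text
clock: 25.55
tool_pos: [0.354, 0.2915, 0.2827]
eef_rot: [-0.309, 0.951, -0.001, -0.001]
contact_force: [-0.6, -0.2, -2.0]
opening: 0.269
```

```bash
python3 - <<'E'
from h import *
import pickle
w=snap('wrist');s,p,Rt=here();pickle.dump((w,p,Rt),open('w11.pkl','wb'))
delta(Rb@[0,.0016,.148]+tb,Rf); print(s['opening']*88,s['q'])
g=w['pixels'].astype(int).min(2)[225:300,215:285]; cv2.imwrite('pics/w11.png',w['pixels'][...,::-1])
E
```

```text
clock 25.6 pos [0.3541 0.2915 0.2829] shift mm [-163.23   35.52   70.36] then rotvec [-0.0013 -0.3855 -0.0029] F [ 0.5 -0.4 -2.9]
23.573702945392316 [-1.63553932e-03  7.35348886e-01 -1.39017889e+00  1.95039336e+00
  7.96366075e-01  1.17507437e+00  4.90961488e-01]
```

>>> carry_out(
  motion=[
    [[-33,7,6,0,0,0,15],[-33,7,6,0,0,0,15],[-33,7,6,0,0,0,15],[-33,7,6,0,-0.096,0,15],[-31,7,6,0,-0.096,0,15],[0,0,0,0,-0.096,0,15],[0,0,0,0,-0.097,-0.003,15],[0,0,0,0,0,0,15]],
  ],
)

```text
clock: 26.4
tool_pos: [0.463, 0.4142, 0.2547]
eef_rot: [-0.308, 0.933, 0.057, 0.18]
contact_force: [0.1, 1.0, -2.5]
opening: 0.267
```

```bash
python3 - <<'E'
from h import *
bedpos();delta(Rb@[0,.0016,.145]+tb,Rf)
E
```

```text
t 26.4 TCP in bed mm [ 13.2    1.45 188.53] F bed [-0.3  0.7 -2.6] op 0.267 rot err [-0.0023 -0.0032  0.0067]
clock 26.4 pos [0.463  0.4142 0.2547] shift mm [13.06  0.34 43.57] then rotvec [-0.0023 -0.0032  0.0067] F [ 0.1  1.  -2.5]
```

>>> carry_out(
  motion=[
    [[5,0.2,15,-0.002,-0.003,0.006,15],[5,0.1,15,0,0,0,15],[3,0,13,0,0,0,15],[0,0,0,0,0,0,15],[0,0,0,0,0,0,15],[0,0,0,0,0,0,15]],
  ],
)

```text
clock: 27.0
tool_pos: [0.4691, 0.4199, 0.2122]
eef_rot: [-0.303, 0.933, 0.061, 0.183]
contact_force: [0.9, 0.1, -2.2]
opening: 0.264
```

```bash
python3 - <<'E'
from h import *
import pickle
bedpos();delta(Rb@[0,.0016,.145]+tb,Rf)
w=snap('wrist');s,p,Rt=here();pickle.dump((w,p,Rt),open('w12.pkl','wb'))
cv2.imwrite('pics/w12.png',cv2.resize(w['pixels'][90:320,150:360,::-1],None,fx=2.6,fy=2.6,interpolation=cv2.INTER_CUBIC))
E
```

```text
t 27.0 TCP in bed mm [  4.91   2.44 146.  ] F bed [-0.1 -0.5 -2.3] op 0.264 rot err [ 0.0021  0.004  -0.0044]
clock 27.0 pos [0.4691 0.4199 0.2122] shift mm [ 4.91 -0.87  0.98] then rotvec [ 0.0021  0.004  -0.0044] F [ 0.9  0.1 -2.2]
```

View pics/w12.png

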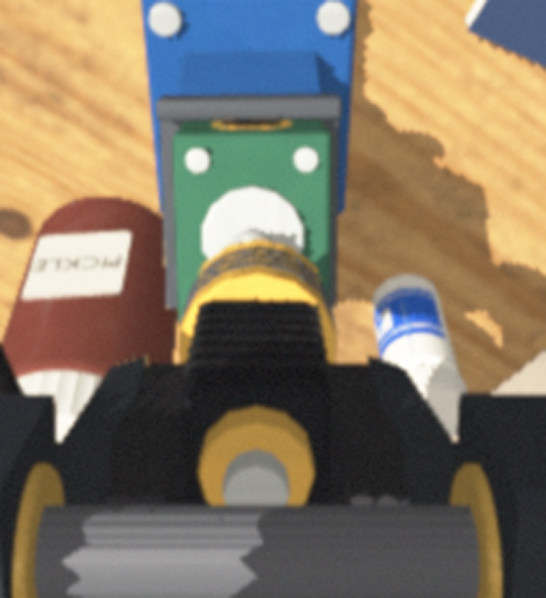

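The coupler is above the nipple, axis at column 257 against collar mid 252. I need to move about 1.3 mm left and 5 mm downhill.

>>> carry_out(
  motion=[
    [[4,-1.2,3,0.002,0.004,-0.004,15],[0,0,0,0,0,0,15],[0,0,0,0,0,0,15],[0,0,0,0,0,0,15],[0,0,0,0,0,0,15]],
  ],
)

```text
clock: 27.55
tool_pos: [0.4674, 0.4168, 0.2071]
eef_rot: [-0.305, 0.933, 0.059, 0.181]
contact_force: [-0.3, 0.1, -2.4]
opening: 0.265
```

```bash
python3 - <<'E'
from h import *
import pickle
w,p,Rt=pickle.load(open('w12.pkl','rb'))
def onbed(u,v,z):
    o,d=ray(w,150+u/2.6-.3,90+v/2.6-.3); o=Rb.T@(o-tb); d=Rb.T@d; return ((o+d*(z/1e3-o[2])/d[2])*1e3).round(2)
print('collar top edge',onbed(252,187,46),'L',onbed(201,236,46),'R',onbed(304,236,46),'bolts',onbed(197,160,43),onbed(306,159,43))
# tail in tool frame
o,d=ray(w,150+257/2.6-.3,90+452/2.6-.3); o=Rt.T@(o-p); d=Rt.T@d; zt=.0571-.091; print('tail chamfer/top approx',((o+d*(zt+.002-o[2])/d[2])*1e3).round(1))
bedpos()
E
```

```text
collar top edge [-15.64   2.53  46.  ] L [ -1.3  -12.32  46.  ] R [-1.18 17.54 46.  ] bolts [-22.98 -13.2   43.  ] [-23.15  18.04  43.  ]
tail chamfer/top approx [  5.9   1.2 -31.9]
t 27.55 TCP in bed mm [ -0.     0.95 142.43] F bed [-1.1  0.3 -2.2] op 0.265 rot err [-0.0003 -0.0007  0.0007]
```

>>> carry_out(
  motion=[
    [[0.3,0.1,8,0,0,0,15],[0,0,7,0,0,0,15],[0,0,3,0,0,0,15],[0,0,3,0,0,0,15],[0,0,0,0,0,0,15],[0,0,0,0,0,0,15]],
  ],
)

```text
clock: 28.15
tool_pos: [0.4733, 0.4214, 0.1873]
eef_rot: [-0.305, 0.933, 0.059, 0.181]
contact_force: [0.7, 0.2, -1.9]
opening: 0.268
```

```bash
python3 -c "
from h import *
bedpos()"
```

```text
t 28.15 TCP in bed mm [ -0.43   1.14 121.33] F bed [-0.1 -0.2 -2. ] op 0.268 rot err [-0.0001 -0.001   0.0007]
```

>>> carry_out(
  motion=[
    [[0,0,1.5,0,0,0,15],[0,0,1.5,0,0,0,15],[0,0,1,0,0,0,15],[0,0,0,0,0,0,15],[0,0,0,0,0,0,15]],
  ],
)

```text
clock: 28.65
tool_pos: [0.4745, 0.4222, 0.1836]
eef_rot: [-0.305, 0.933, 0.059, 0.181]
contact_force: [-0.1, -0.6, -2.2]
opening: 0.267
```

```bash
python3 -c "
from h import *
bedpos()"
```

```text
t 28.65 TCP in bed mm [ -0.46   1.06 117.34] F bed [-1.2 -0.4 -1.9] op 0.267 rot err [-0.0002 -0.001   0.0007]
```

>>> carry_out(
  motion=[
    [[0,0,1.5,0,0,0,15],[0,0,1.5,0,0,0,15],[0,0,1,0,0,0,15],[0,0,0,0,0,0,15],[0,0,0,0,0,0,15]],
  ],
)

```text
clock: 29.15
tool_pos: [0.4757, 0.4233, 0.1801]
eef_rot: [-0.305, 0.933, 0.059, 0.181]
contact_force: [-1.3, -1.1, 0.9]
opening: 0.267
```

```bash
python3 -c "
from h import *
bedpos()"
```

```text
t 29.15 TCP in bed mm [ -0.35   1.27 113.46] F bed [-1.3 -0.1  1.5] op 0.267 rot err [ 0.0002 -0.0007  0.0008]
```

>>> carry_out(
  motion=[
    [[0,0,1.5,0,0,0,15],[0,0,1.5,0,0,0,15],[0,0,1,0,0,0,15],[0,0,0,0,0,0,15],[0,0,0,0,0,0,15]],
  ],
)

```text
clock: 29.65
tool_pos: [0.4771, 0.4239, 0.1759]
eef_rot: [-0.305, 0.933, 0.059, 0.181]
contact_force: [-1.7, -1.1, -1.6]
opening: 0.272
```

```bash
python3 -c "
from h import *
bedpos()"
```

```text
t 29.65 TCP in bed mm [ -0.51   0.99 109.01] F bed [-2.5  0.1 -0.7] op 0.272 rot err [-0.0001 -0.0013  0.0005]
```

>>> carry_out(
  motion=[
    [[0,0,1.5,0,0,0,15],[0,0,1.5,0,0,0,15],[0,0,1,0,0,0,15],[0,0,0,0,0,0,15],[0,0,0,0,0,0,15]],
  ],
)

```text
clock: 30.15
tool_pos: [0.4782, 0.4249, 0.1725]
eef_rot: [-0.305, 0.933, 0.059, 0.181]
contact_force: [-2.7, -1.8, 3.0]
opening: 0.264
```

```bash
python3 -c "
from h import *
bedpos()"
```

```text
t 30.15 TCP in bed mm [ -0.42   1.08 105.32] F bed [-1.9  0.1  4. ] op 0.264 rot err [-0.0001 -0.0009  0.0007]
```

The head passed the jaws (force rose, then dropped), and the spring is now pushing at about 6 N. I'll continue to home.

>>> carry_out(
  motion=[
    [[0,0,1.2,0,0,0,15],[0,0,1.2,0,0,0,15],[0,0,1,0,0,0,15],[0,0,0,0,0,0,15],[0,0,0,0,0,0,15]],
  ],
)

```text
clock: 30.65
tool_pos: [0.4789, 0.4256, 0.1707]
eef_rot: [-0.305, 0.933, 0.059, 0.182]
contact_force: [-6.3, -6.7, 13.7]
opening: 0.268
```

```bash
python3 -c "
from h import *
bedpos()"
```

```text
t 30.65 TCP in bed mm [ -0.13   1.3  103.3 ] F bed [-3.2 -1.7 16.1] op 0.268 rot err [-0.0007  0.0004  0.0014]
```

>>> carry_out(
  motion=[
    [[0,0,1.2,0,0,0,15],[0,0,1,0,0,0,15],[0,0,0,0,0,0,15],[0,0,0,0,0,0,15]],
  ],
)

```text
clock: 31.05
tool_pos: [0.479, 0.426, 0.1706]
eef_rot: [-0.305, 0.933, 0.059, 0.183]
contact_force: [-10.8, -13.8, 28.2]
opening: 0.265
```

```bash
python3 -c "
from h import *
bedpos()"
```

```text
t 31.05 TCP in bed mm [1.0000e-01 1.5400e+00 1.0311e+02] F bed [-5.1 -4.7 32.5] op 0.265 rot err [-0.0015  0.0019  0.0023]
```

The nose is seated: 2.2 mm of command gave only 0.2 mm of travel, at TCP height 103.1 mm where 103.1 was predicted. I'll ease the push and side load slightly, then hold and check.

>>> carry_out(
  motion=[
    [[1,-1,-0.6,0,0,0,15],[0,0,0,0,0,0,15],[0,0,0,0,0,0,15],[0,0,0,0,0,0,15],[0,0,0,0,0,0,15],[0,0,0,0,0,0,15]],
  ],
)

```text
clock: 31.65
tool_pos: [0.4788, 0.4257, 0.1706]
eef_rot: [-0.306, 0.933, 0.06, 0.183]
contact_force: [-8.1, -8.7, 22.0]
opening: 0.27
```

```bash
python3 - <<'E'
from h import *
bedpos()
w=snap('wrist'); s=snap('scene')
a=cv2.resize(w['pixels'][60:300,130:370,::-1],(560,560),interpolation=cv2.INTER_CUBIC)
b=cv2.resize(s['pixels'][100:200,130:170+43,::-1],(232,280),interpolation=cv2.INTER_CUBIC)
cv2.imwrite('pics/fin.png',np.hstack([a,np.vstack([b,np.zeros_like(b)])]))
E
```

```text
t 31.65 TCP in bed mm [ -0.19   1.38 103.14] F bed [-2.5 -2.2 24.8] op 0.27 rot err [0.0007 0.0028 0.0022]
```

View pics/fin.png

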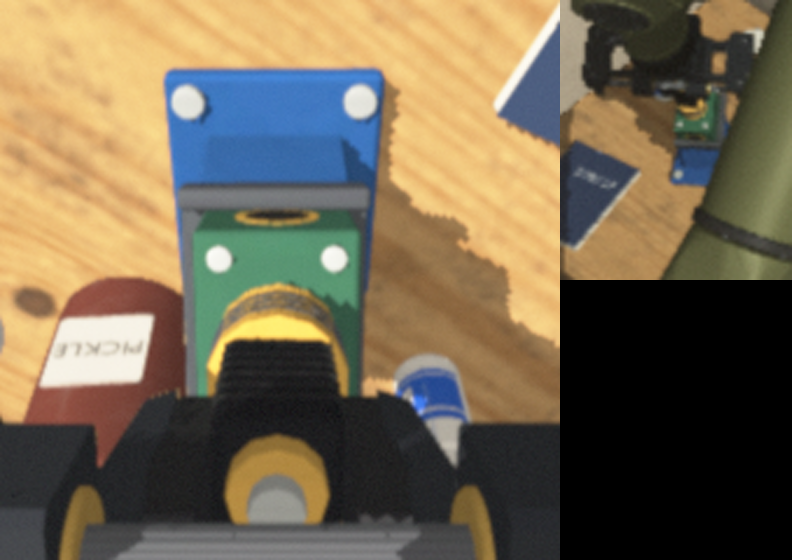

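The coupler sits down on the block with the collar fully hidden under the nose. The block's bolts at (218,259) and (334,258) are still parallel to the lip at y≈186. I'll do a numeric check of the block against the lip, then hand in.

```bash
python3 - <<'E'
from h import *
w=snap('wrist');k=240/560
def onbed(u,v,z):
    o,d=ray(w,130+u*k-.3,60+v*k-.3); o=Rb.T@(o-tb); d=Rb.T@d; return ((o+d*(z/1e3-o[2])/d[2])*1e3).round(2)
for n,u,v,z in [('lip out L',180,187,8),('lip out R',368,187,8),('lip in L',181,208,8),('b1',218,259,43),('b2',334,258,43)]: print(n,onbed(u,v,z))
bedpos(); print(here()[0]['contact_force'],ticket.finish_job())
E
```

```text
lip out L [-37.47 -27.24   8.  ]
lip out R [-37.64  30.43   8.  ]
lip in L [-31.   -27.12   8.  ]
b1 [-22.51 -13.37  43.  ]
b2 [-22.88  17.88  43.  ]
t 31.8 TCP in bed mm [ -0.2    1.39 103.14] F bed [-3.2 -2.  24.9] op 0.268 rot err [0.0007 0.0028 0.0022]
the job is handed in; nothing more can be done
[-8.77100541 -8.82479138 21.8926257 ] None
```

The job is done and handed in at 31.8 s on the robot clock. The block is on the rest and released, and the coupler is snapped onto the nipple and held fully home.

**Block:** I placed it nipple up on the bed, flat and pressed against the lip. After a first placing about 1 mm off centre, I regripped it and shifted it.
- **Lip and turn:** The camera showed it touching the lip to within about 0.5 mm, turned about 0.5° from square.
- **Centring:** It now sits about 0.7 to 0.9 mm off centre to the other side. The camera and the gripped tool position disagreed by about 1 mm here, so I left it.

**Coupler:** I took it from the dock and pressed it on square to within 0.2°.
- **Snap:** The force rose and then dropped as the head passed the jaws, and the spring load climbed after that.
- **Home:** The nose stopped hard on the collar, with the tool 103.1 mm above the bed, as predicted. A further 2.2 mm of command moved it only 0.2 mm.
- **Final hold:** It is still gripped at 55 N and pressing about 25 to 27 N against the roughly 15 N spring, with a side force of about 4 N.

I did not measure the bystanders again at the end. Nothing in the forces or views suggested any contact with them. I viewed 13 pictures, three over the budget of 10.

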